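Test a batch of battery cells on the load tester

ROBOT

A 7-joint arm with a two-finger parallel gripper is mounted at the origin on the work surface. World frame = base frame: x ahead of the robot, y to its left, z up, the work surface at z = 0. Lengths are in mm, angles in degrees, forces in N, time in s.
With the tool pointing down it reaches from about 400 to 900 mm from the base axis. Payload 5.5 kg.
Tool frame: the origin (TCP) lies on the centre line of the jaws, within the pads' length; the fingertips stand 25 mm ahead of it and the grasp point (between the pads) lies 6 mm ahead of it; y points along the fingers, z is the direction in which the jaws open and shut, and the axes are right-handed (so a half turn about y gives the same grasp; the last joint's range is limited). The gripper opens to 85 mm and grips with 20 to 120 N. Pads are 22 mm wide; open, the fingers measure 114 mm over their backs; the gripper's body (76 mm by 85 mm) begins 54 mm behind the grasp point. The pads swing forward as they close: fully open they stand 13 mm farther back than shut.
Start: joints at [91.398, 28.699, -24.465, 88.831, 12.651, 65.22, -12.049], TCP at [153.782, -631.546, 256.31] pointing down, gripper open.
Joint ranges: [-164.97, 164.97], [-17.58, 116.51], [-87.97, 89.64], [11.32, 138.91], [-80.73, 260.73], [10.89, 115.49], [-147.41, 147.41]. Speed limits (degrees/s): [147.25, 147.25, 180, 180, 180, 180, 180].

INTERFACE

Orientations are given as a 3x3 rotation matrix whose columns are the frame's x, y, z axes.
In Python, from rig import arm gives the robot as it stands.
- The arm moves only by the tool servo_tool, never from a script. Its argument "rows" is a list of rows, each an object with "linear": the shift along the tool's x, y, z in m, a list of three; "yaw": the turn about the tool's y in degrees; "fingers": the closure, from 0 (fully open) to 1 (shut). A call has 1 to 5 rows; each row is the pose to reach, as a shift and turn from the pose measured when the call began, along the tool's axes at that moment; what a row does not reach only later rows make up. A row lasts 1/10 s, in which the tool goes at most 50 mm and 8.59 degrees, less where a joint would pass 70% of its speed; a pose out of reach is approached as far as the arm can. A call with a gripper value outside its range is refused whole. The fingers move at their own pace and stop on an object; "force" is the grip in N (left out, the last holds). Time passes only in rows, so rows that repeat a pose let the fingers close. It gives the time, the measured TCP pose, the force and the opening at its end, in the units of the state.
- arm.sense(): the state, without advancing time (a new reading comes with each control period).
- arm.read_camera(name): name is "scene" or "top"; returns the picture (420x560x3 uint8, red, green, blue); there is no depth.
- arm.camera_model(name): a dict with "fx", "fy", "cx", "cy" (pixels), "origin" and "attitude" of the camera in the world. Camera axes: x right, y down, z forward; pixel columns grow to the right and rows downward; lengths in mm; the calibration is good to about 2 mm. A picture is of the moment at which its call begins. camera_model takes no time and is no camera call.
- arm.sign_off(): hands the job in, once; it reports no verdict.
The state is a dict: "clock": time; "joints": joint angles; "joint_velocities": joint speeds; "tau": joint torques, N m; "eef_pos": TCP position; "tcp_rot": TCP orientation; "ft_force": force on the tool from outside, world axes, zero at the start; "wrist_torque": the same for the moment, N m; "grip_width": finger opening in mm.
Only numpy, scipy, OpenCV 4.12 (cv2) and the standard library are available. Lean on these libraries where they do the work, as an engineer would, in place of code of your own. Each camera call takes 0.05 s, during which the arm holds its last target. There are 200 camera calls.

TASK

Test the blue cell blocks lying on the bench, however many there are: lay each one flat in a bay of the tester and turn the turret to the number of cells loaded, then pull the test knob fully out to its detent and push it fully home again. Afterwards move all the cells into the grey tray, and click the turret back to its parked place (the single bar), leaving the knob home. Leave the other things on the bench where they are.

Things in the scene. Friction and masses are not known exactly. Their poses are not given: they have to be found in the camera images.
- cell_a: one of four alike blue cell blocks with a white band, 52 (own x) x 24 x 24 mm, 70 g; origin at its centre (12 mm above what it lies on); contacts on both ends alike, so either end and any long side may be used. Two or three of the four are there; None if absent.
- cell_b: one of four alike blue cell blocks with a white band, 52 (own x) x 24 x 24 mm, 70 g; origin at its centre (12 mm above what it lies on); contacts on both ends alike, so either end and any long side may be used. Two or three of the four are there; None if absent.
- cell_c: one of four alike blue cell blocks with a white band, 52 (own x) x 24 x 24 mm, 70 g; origin at its centre (12 mm above what it lies on); contacts on both ends alike, so either end and any long side may be used. Two or three of the four are there; None if absent.
- cell_d: one of four alike blue cell blocks with a white band, 52 (own x) x 24 x 24 mm, 70 g; origin at its centre (12 mm above what it lies on); contacts on both ends alike, so either end and any long side may be used. Two or three of the four are there; None if absent.
- tester: grey battery tester fixed to the bench, 220 (own x) x 280 (own y) x 50 mm high; flat top 50 mm above the bench; origin at the centre of its underside; own x points away from the robot at yaw 0. Along its robot side four open bays in a row, behind them the turret (own x 45, y 65 mm) and the pull knob (own x 50, y -85 mm)
- bay0 (a point): centre of the floor of bay 0, at the height of the tester's top (50 mm); the bay is a pocket 64 mm (tester x) x 33 mm (tester y) with walls 6 mm high; bays are 56 mm apart along tester y. A cell lies in it lengthwise along tester x, its centre 12 mm above the floor, and may be taken by its ends or its sides above the walls
- bay1 (a point): centre of the floor of bay 1, at the height of the tester's top (50 mm); the bay is a pocket 64 mm (tester x) x 33 mm (tester y) with walls 6 mm high; bays are 56 mm apart along tester y. A cell lies in it lengthwise along tester x, its centre 12 mm above the floor, and may be taken by its ends or its sides above the walls
- bay2 (a point): centre of the floor of bay 2, at the height of the tester's top (50 mm); the bay is a pocket 64 mm (tester x) x 33 mm (tester y) with walls 6 mm high; bays are 56 mm apart along tester y. A cell lies in it lengthwise along tester x, its centre 12 mm above the floor, and may be taken by its ends or its sides above the walls
- bay3 (a point): centre of the floor of bay 3, at the height of the tester's top (50 mm); the bay is a pocket 64 mm (tester x) x 33 mm (tester y) with walls 6 mm high; bays are 56 mm apart along tester y. A cell lies in it lengthwise along tester x, its centre 12 mm above the floor, and may be taken by its ends or its sides above the walls
- turret (a joint): angle of the count turret, rad, 0 to 3.49, growing clockwise seen from above; it clicks into six places 40 degrees (0.698 rad) apart: 0 = parked (single white bar on the dial), then 1, 2, 3, 4, 5 (as many white dots as the number of cells). About 0.15 N m moves it over a click; let go near a place it settles there. It has a stop at each end.
- turret_grip (a point): on the turret's axis, at the height to grip, 34 mm above the tester's top. The turret is an aluminium disc 64 mm across, top 12 mm above the tester, with a black grip bar across it, 56 mm long, 12 mm wide, reaching from 12 to 43 mm above the tester; own x lies along the bar towards its white pointer end, z is up. The pointer stands at the tester's own yaw + 100 degrees - the joint angle
- pull_knob (a joint): how far the test knob is pulled out (upwards), m: 0 fully home, 0.020 fully out; a detent keeps it at either end, about 8 N starts it from either end and past the middle it springs on by itself
- pull_grip (a point): centre of the steel pull knob's head, 30 mm across, its underside 14 mm and its top 32 mm above the tester when home; this point is 25 mm above the tester when home and rises with the knob, which moves straight up and down on a 12 mm stem
- tray: grey open tray fixed to the bench for tested cells, 224 (own x) x 134 (own y) x 18 mm high, walls and floor 4 mm thick, origin at the centre of its underside
- spool: bystander: aluminium solder spool, 44 mm across, 32 high
- screwdriver: bystander: screwdriver with black handle
- jar: bystander: amber jar, 48 mm across, 50 high
- mug: bystander: white mug, 76 mm across, 90 high
- tape: bystander: roll of black tape, 64 mm across, 18 high

How it is judged:
By the outcome, as a careful person would: the job done as asked, in the order asked, and still so for the second after the job is handed in, with the robot touching nothing.
Of cell_a, cell_b, cell_c, cell_d only 2 to 3 are there at a start; the rules pass over those that are not, and their reading is None.
At some moment in a run one of cell_a, cell_b, cell_c, cell_d may be knocked a few centimetres aside while the robot is not near it.
Once in a run the grip may slacken for a moment while it holds something.
It also fails if it takes over 210 s, if anything falls off the work surface, if the arm or the gripper's body presses on something with over 40 N, if the wrist force passes 120 N, or if a joint passes its speed limit or range.

## Working session

There is one attempt and no reset: what is moved stays moved. The work goes in short steps, Python scripts to look and compute and a tool call to move; the robot and the scene stay as the last step left them, time stands still between calls to the robot, and variables do not carry over. Pictures are saved under pics/ and viewed, about 12 in all and at most 16, crops included, and the job is handed in when it is done.

Besides the shell and the picture viewer there is one more tool, called as a command line: name --argument value ..., lists and objects as JSON in quotes. servo_tool: Moves the arm, as the interface text tells. Its arguments: {"type":"object","properties":{"rows":{"type":"array"},"force":{"type":"number"}},"required":["rows"]}

```bash
mkdir -p pics; ls; python3 - <<'E'
from rig import arm
import cv2,numpy as np
for n in("top","scene"):
    im=arm.read_camera(n); cv2.imwrite(f"pics/{n}0.png",im[:,:,::-1]); print(n,arm.camera_model(n))
s=arm.sense(); print(s)
E
```

```text
pics
top {'fx': 460.5551866394253, 'fy': 460.5551866394253, 'cx': 283.5497944283782, 'cy': 213.61515728477713, 'origin': array([ 411.01796885,  -36.4740243 , 1039.61848117]), 'attitude': array([[-0.01128342, -0.98890727,  0.14810504],
       [-0.99988107,  0.01271566,  0.00872713],
       [-0.01051357, -0.14798895, -0.98893313]])}
scene {'fx': 472.37171727419945, 'fy': 472.37171727419945, 'cx': 277.8383659960238, 'cy': 208.61203941891307, 'origin': array([1222.33564052,  469.74042539, 1095.76175605]), 'attitude': array([[-0.58138572,  0.63836641, -0.50445909],
       [ 0.81341538,  0.44185556, -0.37831083],
       [-0.01860287, -0.6302793 , -0.77614556]])}
{'clock': 0.1, 'joints': array([ 91.3991529 ,  28.75052813, -24.45355381,  88.88413952,
        12.65284629,  65.21781544, -12.04866853]), 'joint_velocities': array([ 0.02497807, -0.16100734, -0.0421208 , -0.08668669, -0.0137404 ,
        0.02248627,  0.04252937]), 'tau': array([-1.07047896e-02, -5.70812094e+01, -5.83803177e+00, -2.81747031e+01,
        1.05057412e-02,  5.67017065e-03,  1.68097233e-05]), 'eef_pos': array([ 153.5505595 , -631.02877082,  255.3487495 ]), 'tcp_rot': array([[-9.71613551e-01, -3.64659274e-04,  2.36573404e-01],
       [-2.36573681e-01,  1.68808259e-03, -9.71612085e-01],
       [-4.50480868e-05, -9.99998509e-01, -1.72643270e-03]]), 'ft_force': array([ 0.17544992,  0.27645743, -0.18513146]), 'wrist_torque': array([ 0.0290873 , -0.05610496, -0.00522665]), 'grip_width': 85.17717214130292}
```

View pics/top0.png

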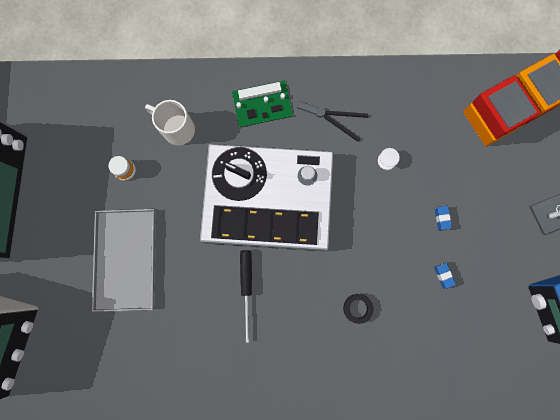

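View pics/scene0.png

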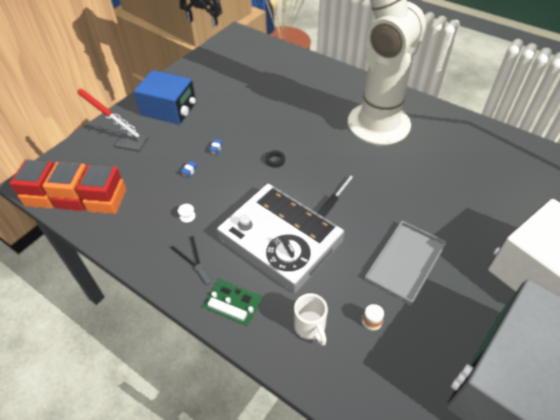

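```bash
cat > h.py <<'E'
from rig import arm
import cv2,numpy as np
def ray(cam,px,z):
    m=arm.camera_model(cam); px=np.atleast_2d(px).astype(float)
    d=np.c_[(px[:,0]-m['cx'])/m['fx'],(px[:,1]-m['cy'])/m['fy'],np.ones(len(px))]@m['attitude'].T
    return m['origin']+d*((z-m['origin'][2])/d[:,2])[:,None]
def pix(cam,P):
    m=arm.camera_model(cam); c=(np.atleast_2d(P)-m['origin'])@m['attitude']
    return np.c_[m['fx']*c[:,0]/c[:,2]+m['cx'],m['fy']*c[:,1]/c[:,2]+m['cy']]
def blue(im):
    h=cv2.cvtColor(im,cv2.COLOR_RGB2HSV); return cv2.inRange(h,(100,120,60),(125,255,255))
def ortho(cam,im,z,x0,x1,y0,y1,s):
    # metric rectified view of plane z: col=(y1-y)*s, row=(x1-x)*s
    W=np.array([[x1,y1,z],[x1,y0,z],[x0,y0,z],[x0,y1,z]],float)
    dst=np.float32([[0,0],[(y1-y0)*s,0],[(y1-y0)*s,(x1-x0)*s],[0,(x1-x0)*s]])
    H=cv2.getPerspectiveTransform(np.float32(pix(cam,W)),dst)
    return cv2.warpPerspective(im,H,(int((y1-y0)*s),int((x1-x0)*s)),flags=cv2.INTER_CUBIC)
E
python3 - <<'E'
from h import *
for n in("top","scene"):
    im=cv2.imread(f"pics/{n}0.png")[:,:,::-1]
    m=blue(im); m=cv2.morphologyEx(m,cv2.MORPH_CLOSE,np.ones((7,7)))
    for c in cv2.findContours(m,0,2)[0]:
        a=cv2.contourArea(c)
        if a<15: continue
        r=cv2.minAreaRect(c); print(n,a,r,ray(n,r[0],24)[0].round())
        if n=="top" and a<800: print(ray(n,cv2.boxPoints(r),24).round())
im=cv2.imread("pics/top0.png")
# tester corners
g=cv2.cvtColor(im,6); m=cv2.inRange(g,150,255); m[:140]=0; m[255:]=0;m[:,:195]=0;m[:,340:]=0
c=cv2.convexHull(np.vstack([k for k in cv2.findContours(m,0,2)[0] if len(k)>30]))
print("tester",cv2.approxPolyDP(c,4,True)[:,0].tolist(),ray("top",cv2.approxPolyDP(c,4,True)[:,0],50).round())
a=ortho("top",im,50,270,600,-170,190,2); cv2.imwrite("pics/t1.png",a)
E
```

```text
top 219.5 ((544.0, 288.0), (26.0, 30.0), 90.0) [ 393. -589.   24.]
[[ 421. -560.   24.]
 [ 421. -624.   24.]
 [ 365. -619.   24.]
 [ 366. -555.   24.]]
top 269.5 ((444.5258483886719, 275.56036376953125), (25.079532623291016, 13.130644798278809), 66.80140686035156) [ 422. -377.   24.]
[[ 442. -354.   24.]
 [ 453. -381.   24.]
 [ 403. -399.   24.]
 [ 392. -372.   24.]]
top 231.5 ((442.8039855957031, 217.67196655273438), (23.255109786987305, 13.684738159179688), 79.69515228271484) [ 549. -381.   24.]
[[ 573. -363.   24.]
 [ 578. -393.   24.]
 [ 526. -399.   24.]
 [ 521. -369.   24.]]
scene 72.5 ((189.0, 168.5), (9.192388534545898, 14.849242210388184), 45.0) [ 553. -378.   24.]
scene 40.0 ((215.01376342773438, 144.95413208007812), (7.854176044464111, 12.355958938598633), 16.699243545532227) [ 424. -380.   24.]
scene 1855.5 ((159.9412078857422, 94.73530578613281), (52.14515686035156, 46.566837310791016), 14.03624439239502) [ 334. -720.   24.]
scene 34.5 ((270.0, 23.0), (4.0, 16.0), 0.0) [-291. -678.   24.]
scene 76.0 ((259.0, 4.5), (9.0, 14.0), 90.0) [-391. -812.   24.]
scene 22.0 ((115.5, 3.0), (6.0, 5.0), 90.0) [  -38. -1370.    24.]
tester [[209, 144], [331, 152], [327, 247], [200, 240]] [[ 718.  137.   50.]
 [ 696. -134.   50.]
 [ 486. -120.   50.]
 [ 504.  153.   50.]]
```

View pics/t1.png

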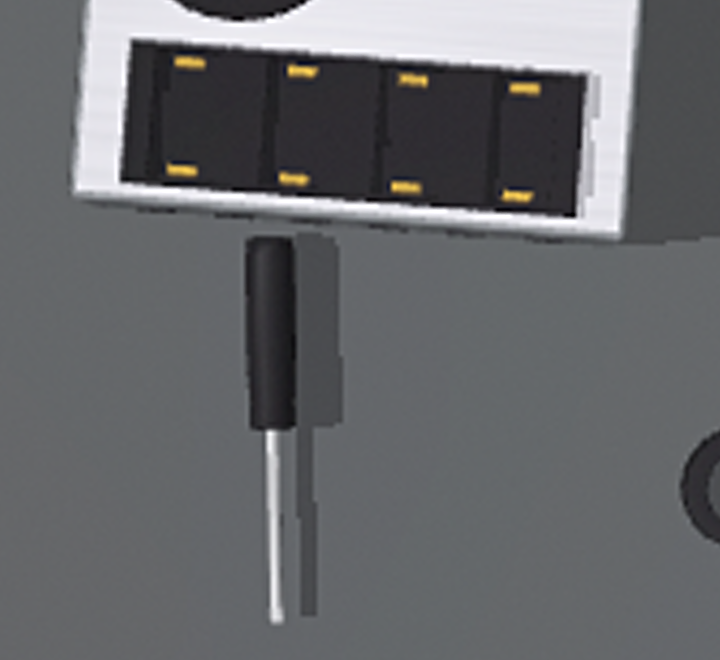

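```bash
python3 - <<'E'
from h import *
out=[]
for n in("top","scene"):
    im=cv2.imread(f"pics/{n}0.png")
    h=cv2.cvtColor(im,cv2.COLOR_BGR2HSV); m=cv2.inRange(h,(15,110,120),(32,255,255))
    if n=="top": m[:200]=0;m[250:]=0;m[:,:200]=0;m[:,340:]=0
    else: m[:185]=0;m[245:]=0;m[:,:250]=0;m[:,345:]=0
    P=[]
    for c in cv2.findContours(m,0,1)[0]:
        M=cv2.moments(cv2.drawContours(np.zeros_like(m),[c],-1,1,-1),True); P.append([M['m10']/M['m00'],M['m01']/M['m00']])
    print(n,len(P)); 
    for z in(50,53): print(z,ray(n,P,z).round(1)[:,:2].tolist(), ray(n,P,z).mean(0).round(1))
    im2=ortho(n,im,50,470,730,-160,170,2); out.append(im2)
    g=cv2.cvtColor(im2,6); 
cv2.imwrite("pics/t2.png",out[0]); cv2.imwrite("pics/t2s.png",out[1])
# tray
im=cv2.imread("pics/top0.png")
cv2.imwrite("pics/tray.png",ortho("top",im,18,340,580,120,380,2))
E
```

```text
top 8
50 [[502.3, -69.0], [506.5, -12.9], [510.7, 44.2], [515.2, 99.3], [556.1, -72.9], [560.3, -16.1], [564.7, 38.7], [569.0, 95.0]] [535.6  13.3  50. ]
53 [[502.0, -68.9], [506.2, -13.0], [510.4, 44.0], [514.9, 98.9], [555.7, -72.8], [559.8, -16.2], [564.3, 38.4], [568.5, 94.6]] [535.2  13.1  53. ]
scene 5
50 [[566.3, 94.5], [511.9, 98.9], [554.1, -73.5], [504.0, -14.1], [499.0, -67.0]] [527.1   7.8  50. ]
53 [[568.1, 95.5], [514.0, 100.0], [556.0, -72.0], [506.0, -12.7], [501.1, -65.4]] [529.1   9.1  53. ]
```

View pics/t2.png

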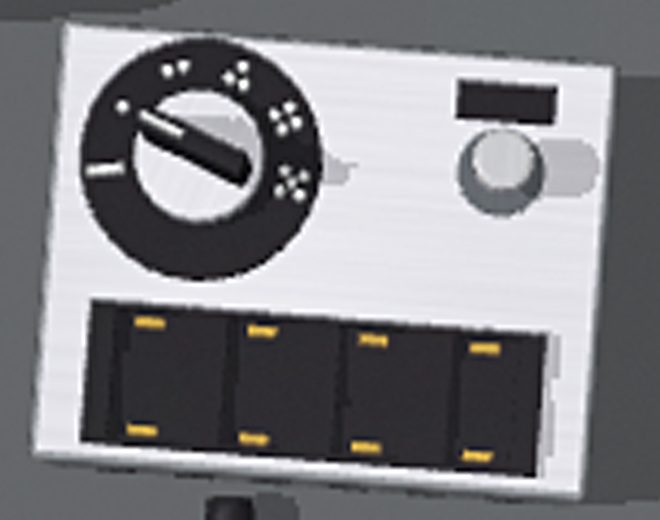

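View pics/t2s.png

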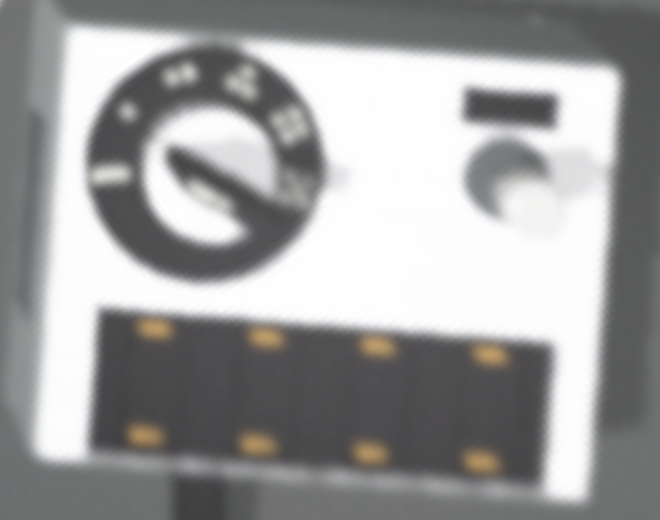

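```bash
cat >> h.py <<'E'
def go(x,y,z,ang):
    s=arm.sense(); R=s['tcp_rot']; p=s['eef_pos']
    a=np.degrees(np.arctan2(R[1,2],R[0,2])); d=(a-ang+180)%360-180
    print("t%.1f p"%s['clock'],p.round(1),"ang %.1f"%a,"w %.1f"%s['grip_width'],"F",s['ft_force'].round(1),"j7 %.0f"%s['joints'][6],"-> lin",(R.T@(np.array([x,y,z])-p)/1000).round(4),"yaw %.1f"%d)
E
python3 -c "
from h import *
go(423.5,-379,150,-70.2)"
```

```text
t0.1 p [ 153.6 -631.   255.3] ang -76.3 w 85.2 F [ 0.2  0.3 -0.2] j7 -12 -> lin [-0.3219  0.1057 -0.1808] yaw -6.1
```

View pics/tray.png

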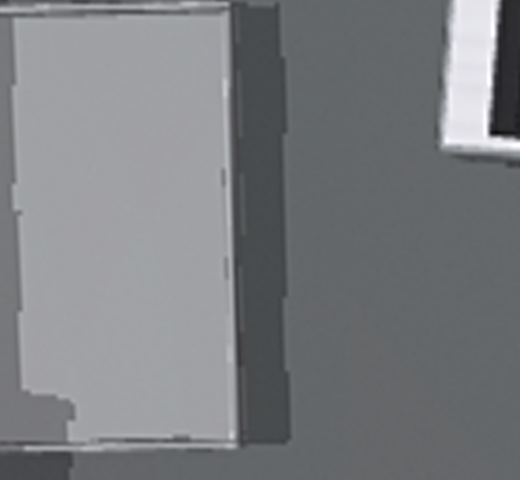

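servo_tool --rows '[{"linear": [-0.16,0.05,-0.09],"yaw": -3,"fingers": 0},{"linear": [-0.16,0.05,-0.09],"yaw": -3,"fingers": 0},{"linear": [-0.16,0.05,-0.09],"yaw": -3,"fingers": 0},{"linear": [-0.16,0.05,-0.09],"yaw": -3,"fingers": 0},{"linear": [-0.16,0.05,-0.09],"yaw": -3,"fingers": 0}]'

```text
clock: 0.6
eef_pos: [293.3, -498.9, 203.9]
tcp_rot: [[-0.955, 0.001, 0.297], [-0.297, 0.007, -0.955], [-0.003, -1.0, -0.007]]
ft_force: [0.0, -0.2, -0.4]
grip_width: 85.4
```

servo_tool --rows '[{"linear": [-0.157,0.055,-0.1],"yaw": -3,"fingers": 0},{"linear": [-0.157,0.055,-0.1],"yaw": -3,"fingers": 0},{"linear": [-0.157,0.055,-0.1],"yaw": -3,"fingers": 0},{"linear": [-0.157,0.055,-0.1],"yaw": -3,"fingers": 0},{"linear": [-0.157,0.055,-0.1],"yaw": -3,"fingers": 0}]'

```text
clock: 1.1
eef_pos: [417.7, -348.8, 148.8]
tcp_rot: [[-0.934, 0.002, 0.357], [-0.357, 0.012, -0.934], [-0.006, -1.0, -0.011]]
ft_force: [0.1, 0.3, 0.2]
grip_width: 85.2
```

```bash
python3 -c "
from h import *
im=arm.read_camera('top'); cv2.imwrite('pics/a.png',ortho('top',im[:,:,::-1],24,370,600,-480,-300,3))
m=cv2.morphologyEx(blue(im),cv2.MORPH_CLOSE,np.ones((7,7)))
for c in cv2.findContours(m,0,2)[0]:
    if cv2.contourArea(c)>15: r=cv2.minAreaRect(c); print(r,ray('top',r[0],24)[0].round())
go(423.5,-379,32,-70.2)"
```

```text
((441.5, 268.5), (8.854375839233398, 13.28156566619873), 71.56504821777344) [ 438. -371.   24.]
((442.8039855957031, 217.67196655273438), (23.255109786987305, 13.684738159179688), 79.69515228271484) [ 549. -381.   24.]
t1.1 p [ 415.9 -351.9  149.2] ang -69.3 w 85.4 F [-0.2  0.4  0.5] j7 -46 -> lin [0.003  0.1169 0.0292] yaw 0.9
```

View pics/a.png

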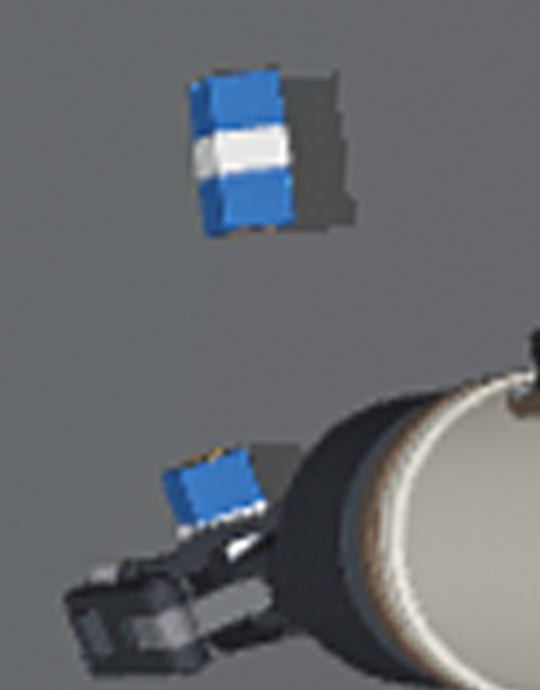

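servo_tool --rows '[{"linear": [0.003,0.0,0.029],"yaw": 1.5,"fingers": 0},{"linear": [0.003,0.03,0.029],"yaw": 2,"fingers": 0},{"linear": [0.003,0.07,0.029],"yaw": 2,"fingers": 0},{"linear": [0.003,0.115,0.029],"yaw": 2,"fingers": 0},{"linear": [0.003,0.117,0.029],"yaw": 2,"fingers": 0}]'

```text
clock: 1.65
eef_pos: [418.1, -377.5, 26.3]
tcp_rot: [[-0.948, -0.008, 0.319], [-0.319, 0.017, -0.948], [0.003, -1.0, -0.019]]
ft_force: [-1.5, 1.5, -0.4]
grip_width: 85.4
```

```bash
python3 -c "
from h import *
go(423,-379,32,-72)"
```

```text
t1.6 p [ 418.1 -377.5   26.3] ang -71.4 w 85.4 F [-1.5  1.5 -0.4] j7 -52 -> lin [-0.0042 -0.0057  0.0029] yaw 0.6
```

servo_tool --rows '[{"linear": [-0.004,-0.006,0.003],"yaw": 0.5,"fingers": 0},{"linear": [-0.004,-0.006,0.003],"yaw": 0.5,"fingers": 0.3},{"linear": [-0.004,-0.006,0.003],"yaw": 0.5,"fingers": 0.6},{"linear": [-0.004,-0.006,0.003],"yaw": 0.5,"fingers": 0.9},{"linear": [-0.004,-0.006,0.003],"yaw": 0.5,"fingers": 0.9}]' --force 60

```text
clock: 2.15
eef_pos: [423.4, -379.9, 33.6]
tcp_rot: [[-0.95, -0.007, 0.311], [-0.311, 0.015, -0.95], [0.002, -1.0, -0.017]]
ft_force: [0.1, 1.4, -0.4]
grip_width: 28.4
```

servo_tool --rows '[{"linear": [0,0,0],"yaw": 0,"fingers": 0.9},{"linear": [0,0,0],"yaw": 0,"fingers": 0.9},{"linear": [0,0,0],"yaw": 0,"fingers": 0.9},{"linear": [0,0,0],"yaw": 0,"fingers": 0.9},{"linear": [0,0,0],"yaw": 0,"fingers": 0.9}]'

```text
clock: 2.65
eef_pos: [423.5, -380.0, 33.9]
tcp_rot: [[-0.95, -0.007, 0.311], [-0.311, 0.015, -0.95], [0.002, -1.0, -0.017]]
ft_force: [-1.8, 0.4, 5.4]
grip_width: 22.6
```

```bash
python3 -c "
from h import *
im=arm.read_camera('scene'); cv2.imwrite('pics/g1.png',cv2.resize(im[90:220,130:310,::-1],None,fx=4,fy=4,interpolation=2))
go(529,-71.3,170,-94.4)"
```

```text
t2.7 p [ 423.4 -380.    33.9] ang -71.9 w 22.5 F [-1.5  2.   5.2] j7 -52 -> lin [-0.196  -0.1321 -0.2628] yaw 22.5
```

View pics/g1.png

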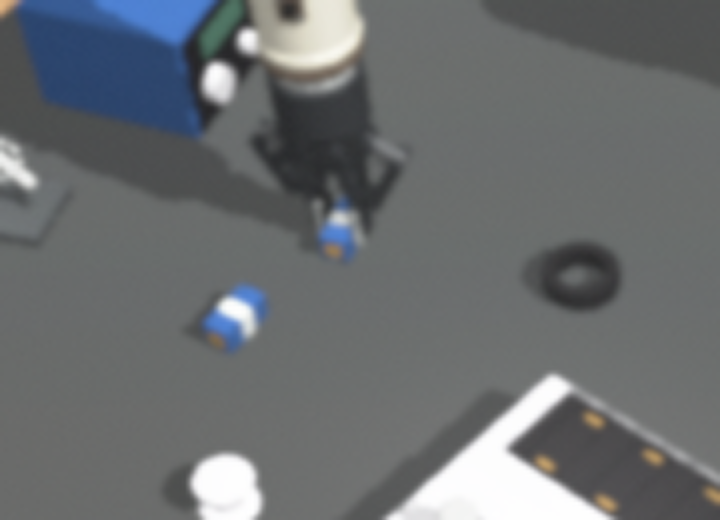

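servo_tool --rows '[{"linear": [0,-0.03,0],"yaw": 0,"fingers": 0.9},{"linear": [0,-0.06,0],"yaw": 0,"fingers": 0.9},{"linear": [0,-0.1,0],"yaw": 0,"fingers": 0.9},{"linear": [0,-0.132,0],"yaw": 0,"fingers": 0.9},{"linear": [0,-0.132,0],"yaw": 0,"fingers": 0.9}]'

```text
clock: 3.2
eef_pos: [427.0, -383.8, 170.3]
tcp_rot: [[-0.95, -0.001, 0.311], [-0.311, 0.01, -0.95], [-0.002, -1.0, -0.009]]
ft_force: [1.1, -0.9, 0.5]
grip_width: 22.6
```

servo_tool --rows '[{"linear": [-0.02,0,-0.026],"yaw": 3,"fingers": 0.9},{"linear": [-0.04,0,-0.053],"yaw": 6,"fingers": 0.9},{"linear": [-0.06,0,-0.08],"yaw": 9,"fingers": 0.9},{"linear": [-0.08,0,-0.11],"yaw": 12,"fingers": 0.9},{"linear": [-0.1,0,-0.133],"yaw": 12,"fingers": 0.9}]'

```text
clock: 3.7
eef_pos: [480.0, -223.9, 170.5]
tcp_rot: [[-0.994, -0.003, 0.106], [-0.106, 0.011, -0.994], [0.002, -1.0, -0.011]]
ft_force: [0.4, -0.4, -0.6]
grip_width: 22.5
```

```bash
python3 -c "
from h import *
go(529,-71.3,170,-94.4)"
```

```text
t3.7 p [ 480.  -223.9  170.5] ang -83.9 w 22.5 F [ 0.4 -0.4 -0.6] j7 -75 -> lin [-0.0649  0.002  -0.1466] yaw 10.5
```

servo_tool --rows '[{"linear": [-0.016,0.002,-0.036],"yaw": 3,"fingers": 0.9},{"linear": [-0.032,0.002,-0.073],"yaw": 6,"fingers": 0.9},{"linear": [-0.048,0.002,-0.11],"yaw": 9,"fingers": 0.9},{"linear": [-0.065,0.002,-0.147],"yaw": 10.5,"fingers": 0.9},{"linear": [-0.065,0.002,-0.147],"yaw": 10.5,"fingers": 0.9}]'

```text
clock: 4.2
eef_pos: [530.1, -63.0, 169.5]
tcp_rot: [[-0.998, -0.003, -0.068], [0.068, 0.015, -0.998], [0.004, -1.0, -0.015]]
ft_force: [0.0, -0.7, -0.8]
grip_width: 22.6
```

```bash
python3 -c "
from h import *
im=arm.read_camera('scene'); cv2.imwrite('pics/g2.png',cv2.resize(im[140:290,190:370,::-1],None,fx=4,fy=4,interpolation=2))
m=cv2.morphologyEx(blue(im),cv2.MORPH_CLOSE,np.ones((7,7)))
for c in cv2.findContours(m[130:,:],0,2)[0]:
    if cv2.contourArea(c)>15: r=cv2.minAreaRect(c); print(r)
go(529,-71.3,90,-94.4)"
```

```text
((270.5000305175781, 50.9999885559082), (9.192388534545898, 4.949747085571289), 45.0)
((186.26922607421875, 40.84614562988281), (8.043152809143066, 4.992301940917969), 33.6900634765625)
((191.5, 34.0), (4.0, 5.0), 90.0)
t4.2 p [529.1 -66.6 169.1] ang -94.0 w 22.2 F [-0.4 -1.1 -0.5] j7 -102 -> lin [-0.0006  0.079   0.0057] yaw 0.4
```

View pics/g2.png

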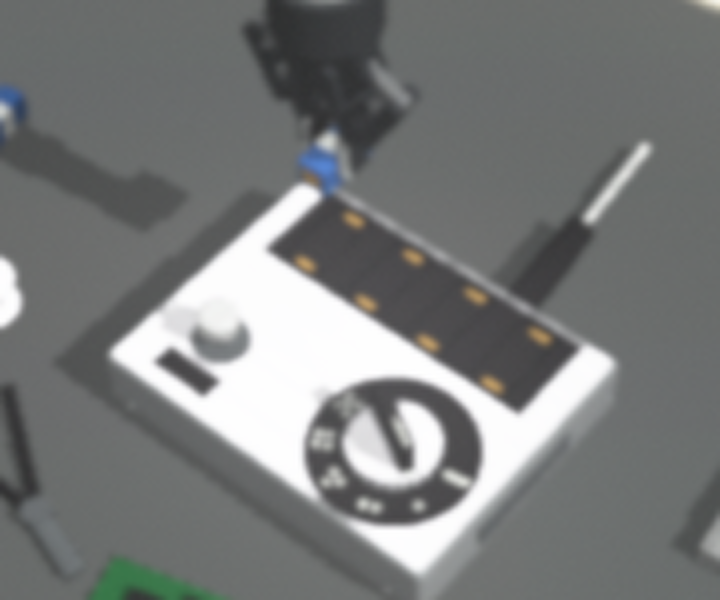

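servo_tool --rows '[{"linear": [0,0.0,0.005],"yaw": 0.5,"fingers": 0.9},{"linear": [-0.001,0.03,0.005],"yaw": 0.5,"fingers": 0.9},{"linear": [-0.001,0.06,0.005],"yaw": 0.5,"fingers": 0.9},{"linear": [-0.001,0.076,0.005],"yaw": 0.5,"fingers": 0.9},{"linear": [-0.001,0.08,0.005],"yaw": 0.5,"fingers": 0.9}]'

```text
clock: 4.75
eef_pos: [526.9, -72.7, 86.3]
tcp_rot: [[-0.997, -0.009, -0.082], [0.082, 0.013, -0.997], [0.01, -1.0, -0.012]]
ft_force: [-0.2, 0.2, -1.5]
grip_width: 22.1
```

```bash
python3 -c "
from h import *
go(529,-71.3,84.5,-94.4)"
```

```text
t4.8 p [526.9 -72.7  86.3] ang -94.7 w 22.1 F [-0.2  0.2 -1.5] j7 -107 -> lin [-0.002   0.0018 -0.0015] yaw -0.3
```

servo_tool --rows '[{"linear": [-0.002,0.0,-0.0015],"yaw": 0,"fingers": 0.9},{"linear": [-0.002,0.001,-0.0015],"yaw": 0,"fingers": 0.9},{"linear": [-0.002,0.002,-0.0015],"yaw": 0,"fingers": 0.9},{"linear": [-0.002,0.002,-0.0015],"yaw": 0,"fingers": 0.9},{"linear": [-0.002,0.002,-0.0015],"yaw": 0,"fingers": 0.9}]'

```text
clock: 5.25
eef_pos: [529.3, -71.4, 84.9]
tcp_rot: [[-0.997, -0.008, -0.082], [0.082, 0.013, -0.997], [0.009, -1.0, -0.012]]
ft_force: [-0.7, 0.3, -0.2]
grip_width: 22.5
```

```bash
python3 -c "
from h import *
go(529,-71.3,84,-94.4)"
```

```text
t5.2 p [529.3 -71.4  84.9] ang -94.7 w 22.5 F [-0.7  0.3 -0.2] j7 -107 -> lin [ 0.0003  0.0009 -0.0001] yaw -0.3
```

servo_tool --rows '[{"linear": [0,0.0015,0],"yaw": 0,"fingers": 0.9},{"linear": [0,0.0015,0],"yaw": 0,"fingers": 0.9},{"linear": [0,0.0015,0],"yaw": 0,"fingers": 0.5},{"linear": [0,0.0015,0],"yaw": 0,"fingers": 0.5},{"linear": [0,0.0015,0],"yaw": 0,"fingers": 0.5}]'

```text
clock: 5.75
eef_pos: [529.3, -71.4, 83.3]
tcp_rot: [[-0.997, -0.008, -0.082], [0.082, 0.013, -0.997], [0.009, -1.0, -0.012]]
ft_force: [0.0, -0.6, 0.2]
grip_width: 42.4
```

servo_tool --rows '[{"linear": [0,-0.01,0],"yaw": 0,"fingers": 0.5},{"linear": [0,-0.03,0],"yaw": 0,"fingers": 0.5},{"linear": [0,-0.06,0],"yaw": 0,"fingers": 0.3},{"linear": [0,-0.085,0],"yaw": 0,"fingers": 0},{"linear": [0,-0.085,0],"yaw": 0,"fingers": 0}]'

```text
clock: 6.25
eef_pos: [532.8, -72.5, 172.5]
tcp_rot: [[-0.997, -0.001, -0.082], [0.082, 0.011, -0.997], [0.002, -1.0, -0.011]]
ft_force: [0.2, 0.3, 0.8]
grip_width: 83.3
```

```bash
python3 -c "
from h import *
go(550,-383,170,-85)"
```

```text
t6.2 p [532.8 -72.5 172.5] ang -94.7 w 83.3 F [0.2 0.3 0.8] j7 -103 -> lin [-0.0426 -0.0011  0.308 ] yaw -9.7
```

servo_tool --rows '[{"linear": [-0.008,0,0.05],"yaw": -3,"fingers": 0},{"linear": [-0.014,0,0.1],"yaw": -5,"fingers": 0},{"linear": [-0.02,0,0.15],"yaw": -7,"fingers": 0},{"linear": [-0.026,0,0.19],"yaw": -9,"fingers": 0},{"linear": [-0.028,0,0.2],"yaw": -9.7,"fingers": 0}]'

```text
clock: 6.75
eef_pos: [542.5, -281.6, 169.4]
tcp_rot: [[-0.997, -0.002, 0.08], [-0.08, 0.008, -0.997], [0.002, -1.0, -0.009]]
ft_force: [-0.1, -0.1, -0.1]
grip_width: 85.4
```

```bash
python3 -c "
from h import *
im=arm.read_camera('top'); cv2.imwrite('pics/b.png',ortho('top',im[:,:,::-1],50,470,640,-440,-20,1.8))
m=cv2.morphologyEx(blue(im),cv2.MORPH_CLOSE,np.ones((7,7)))
for c in cv2.findContours(m,0,2)[0]:
    if cv2.contourArea(c)>15: r=cv2.minAreaRect(c); print(r,ray('top',r[0],24)[0].round(),ray('top',r[0],74)[0].round())
go(550,-383,170,-85)"
```

```text
((303.5, 234.5), (9.0, 11.0), 90.0) [516. -71.  24.] [511. -69.  74.]
((444.1346130371094, 225.17311096191406), (8.236878395080566, 13.532012939453125), 78.69007110595703) [ 533. -383.   24.] [ 527. -366.   74.]
((303.5, 218.0), (8.0, 11.0), 90.0) [553. -72.  24.] [546. -70.  74.]
t6.8 p [ 542.9 -280.4  169.3] ang -85.4 w 85.4 F [-0.7 -0.3  0.3] j7 -74 -> lin [ 0.0012 -0.0017  0.1028] yaw -0.4
```

View pics/b.png

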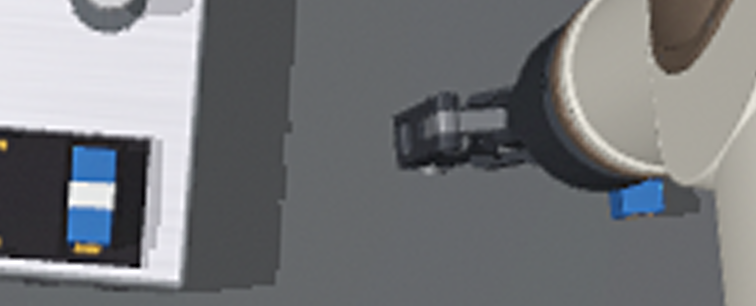

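servo_tool --rows '[{"linear": [0.001,0,0.05],"yaw": -0.4,"fingers": 0},{"linear": [0.001,0,0.095],"yaw": -0.4,"fingers": 0},{"linear": [0.001,0.03,0.103],"yaw": -0.4,"fingers": 0},{"linear": [0.0,0.07,0.103],"yaw": -0.4,"fingers": 0},{"linear": [-0.001,0.1,0.103],"yaw": -0.4,"fingers": 0}]'

```text
clock: 7.3
eef_pos: [551.4, -380.3, 66.0]
tcp_rot: [[-0.996, -0.003, 0.088], [-0.088, 0.012, -0.996], [0.002, -1.0, -0.012]]
ft_force: [0.5, 1.0, -0.0]
grip_width: 85.1
```

```bash
python3 -c "
from h import *
go(550,-383,33,-85)"
```

```text
t7.3 p [ 551.4 -380.3   66. ] ang -85.0 w 85.1 F [ 0.5  1.  -0. ] j7 -68 -> lin [0.0016 0.033  0.0029] yaw 0.0
```

servo_tool --rows '[{"linear": [0.001,0.02,0.003],"yaw": 0,"fingers": 0},{"linear": [0.001,0.033,0.003],"yaw": 0,"fingers": 0},{"linear": [0.001,0.033,0.003],"yaw": 0,"fingers": 0.3},{"linear": [0.001,0.033,0.003],"yaw": 0,"fingers": 0.6},{"linear": [0.001,0.033,0.003],"yaw": 0,"fingers": 0.9}]' --force 60

```text
clock: 7.8
eef_pos: [551.9, -383.2, 34.8]
tcp_rot: [[-0.996, -0.001, 0.088], [-0.088, 0.01, -0.996], [0.0, -1.0, -0.01]]
ft_force: [-0.2, 0.2, -0.0]
grip_width: 44.1
```

servo_tool --rows '[{"linear": [0,0,0],"yaw": 0,"fingers": 0.9},{"linear": [0,0,0],"yaw": 0,"fingers": 0.9},{"linear": [0,0,0],"yaw": 0,"fingers": 0.9},{"linear": [0,0,0],"yaw": 0,"fingers": 0.9},{"linear": [0,0,0],"yaw": 0,"fingers": 0.9}]'

```text
clock: 8.3
eef_pos: [553.3, -383.9, 36.9]
tcp_rot: [[-0.996, 0.002, 0.088], [-0.088, 0.008, -0.996], [-0.003, -1.0, -0.008]]
ft_force: [-1.0, 1.1, 6.2]
grip_width: 22.1
```

servo_tool --rows '[{"linear": [0,-0.03,0],"yaw": 0,"fingers": 0.9},{"linear": [0,-0.06,0],"yaw": 0,"fingers": 0.9},{"linear": [0,-0.1,0],"yaw": 0,"fingers": 0.9},{"linear": [0,-0.132,0],"yaw": 0,"fingers": 0.9},{"linear": [0,-0.132,0],"yaw": 0,"fingers": 0.9}]'

```text
clock: 8.8
eef_pos: [556.3, -386.8, 175.3]
tcp_rot: [[-0.996, 0.01, 0.088], [-0.088, 0.002, -0.996], [-0.01, -1.0, -0.002]]
ft_force: [0.0, -0.4, -0.7]
grip_width: 22.3
```

```bash
python3 -c "
from h import *
go(537,41,165,-94.4)"
```

```text
t8.8 p [ 556.3 -386.8  175.3] ang -85.0 w 22.3 F [ 0.  -0.4 -0.7] j7 -66 -> lin [-0.0181  0.0112 -0.4278] yaw 9.4
```

servo_tool --rows '[{"linear": [0,0.0,-0.045],"yaw": 2,"fingers": 0.9},{"linear": [0,0.0,-0.09],"yaw": 4,"fingers": 0.9},{"linear": [0,0.0,-0.135],"yaw": 5,"fingers": 0.9},{"linear": [0,0.0,-0.18],"yaw": 5,"fingers": 0.9},{"linear": [0,0.0,-0.22],"yaw": 5,"fingers": 0.9}]'

```text
clock: 9.3
eef_pos: [536.2, -165.1, 175.4]
tcp_rot: [[-1.0, 0.01, 0.001], [-0.001, 0.003, -1.0], [-0.01, -1.0, -0.003]]
ft_force: [0.6, 0.2, -0.9]
grip_width: 22.2
```

```bash
python3 -c "
from h import *
go(539,41,165,-94.4)"
```

```text
t9.3 p [ 536.2 -165.1  175.4] ang -89.9 w 22.2 F [ 0.6  0.2 -0.9] j7 -89 -> lin [-0.0029  0.011  -0.2061] yaw 4.5
```

servo_tool --rows '[{"linear": [-0.001,0.005,-0.045],"yaw": 2,"fingers": 0.9},{"linear": [-0.002,0.01,-0.09],"yaw": 4.5,"fingers": 0.9},{"linear": [-0.003,0.011,-0.135],"yaw": 4.5,"fingers": 0.9},{"linear": [-0.003,0.011,-0.18],"yaw": 4.5,"fingers": 0.9},{"linear": [-0.003,0.011,-0.206],"yaw": 4.5,"fingers": 0.9}]'

```text
clock: 9.8
eef_pos: [538.2, 45.6, 165.0]
tcp_rot: [[-0.997, 0.01, -0.073], [0.073, 0.005, -0.997], [-0.009, -1.0, -0.005]]
ft_force: [1.0, -0.9, -0.6]
grip_width: 22.5
```

```bash
python3 -c "
from h import *
go(539,41,90,-94.4)"
```

```text
t9.8 p [538.2  45.6 165. ] ang -94.2 w 22.5 F [ 1.  -0.9 -0.6] j7 -116 -> lin [-0.0004  0.0749  0.0049] yaw 0.2
```

servo_tool --rows '[{"linear": [0,0.0,0.005],"yaw": 0.2,"fingers": 0.9},{"linear": [0,0.025,0.005],"yaw": 0.2,"fingers": 0.9},{"linear": [0,0.055,0.005],"yaw": 0.2,"fingers": 0.9},{"linear": [0,0.073,0.005],"yaw": 0.2,"fingers": 0.9},{"linear": [0,0.075,0.005],"yaw": 0.2,"fingers": 0.9}]'

```text
clock: 10.3
eef_pos: [536.4, 39.7, 87.4]
tcp_rot: [[-0.997, 0.005, -0.077], [0.077, 0.004, -0.997], [-0.005, -1.0, -0.004]]
ft_force: [-1.0, -0.3, -1.4]
grip_width: 22.5
```

```bash
python3 -c "
from h import *
go(539,41,86.5,-94.4)"
```

```text
t10.3 p [536.4  39.7  87.4] ang -94.4 w 22.5 F [-1.  -0.3 -1.4] j7 -120 -> lin [-0.0025  0.0009 -0.0015] yaw -0.0
```

servo_tool --rows '[{"linear": [-0.0025,0.0,-0.0015],"yaw": 0,"fingers": 0.9},{"linear": [-0.0025,0.0015,-0.0015],"yaw": 0,"fingers": 0.9},{"linear": [-0.0025,0.002,-0.0015],"yaw": 0,"fingers": 0.9},{"linear": [-0.0025,0.002,-0.0015],"yaw": 0,"fingers": 0.5},{"linear": [-0.0025,0.002,-0.0015],"yaw": 0,"fingers": 0.5}]'

```text
clock: 10.8
eef_pos: [539.9, 40.9, 86.3]
tcp_rot: [[-0.997, 0.007, -0.077], [0.077, 0.004, -0.997], [-0.007, -1.0, -0.005]]
ft_force: [0.7, 0.4, 1.1]
grip_width: 43.0
```

servo_tool --rows '[{"linear": [0,0,0],"yaw": 0,"fingers": 0.5},{"linear": [0,-0.02,0],"yaw": 0,"fingers": 0.5},{"linear": [0,-0.05,0],"yaw": 0,"fingers": 0.3},{"linear": [0,-0.085,0],"yaw": 0,"fingers": 0.3},{"linear": [0,-0.085,0],"yaw": 0,"fingers": 0.3}]'

```text
clock: 11.3
eef_pos: [542.7, 41.3, 176.1]
tcp_rot: [[-0.997, 0.016, -0.077], [0.077, 0.004, -0.997], [-0.015, -1.0, -0.005]]
ft_force: [0.3, -0.0, 1.1]
grip_width: 59.6
```

```bash
python3 -c "
from h import *
go(649.5,68.3,150,-34.4)"
```

```text
t11.3 p [542.7  41.3 176.1] ang -94.4 w 59.6 F [ 0.3 -0.   1.1] j7 -116 -> lin [-0.104   0.0279 -0.0351] yaw -60.0
```

servo_tool --rows '[{"linear": [-0.025,0,-0.008],"yaw": -8,"fingers": 0.3},{"linear": [-0.05,0,-0.016],"yaw": -16,"fingers": 0.3},{"linear": [-0.075,0,-0.024],"yaw": -24,"fingers": 0.3},{"linear": [-0.104,0,-0.035],"yaw": -32,"fingers": 0.3},{"linear": [-0.104,0,-0.035],"yaw": -40,"fingers": 0.3}]'

```text
clock: 11.8
eef_pos: [652.3, 69.3, 177.6]
tcp_rot: [[-0.81, 0.018, 0.586], [-0.586, 0.006, -0.81], [-0.019, -1.0, 0.006]]
ft_force: [-0.2, -0.2, 0.6]
grip_width: 59.8
```

```bash
python3 -c "
from h import *
im=arm.read_camera('top'); cv2.imwrite('pics/c.png',ortho('top',im[:,:,::-1],50,470,730,-160,170,2))
go(649.5,68.3,150,-34.4)"
```

```text
t11.8 p [650.4  68.8 177. ] ang -53.7 w 59.6 F [-0.6  0.3 -0.3] j7 -82 -> lin [ 0.0014  0.027  -0.0003] yaw -19.3
```

View pics/c.png

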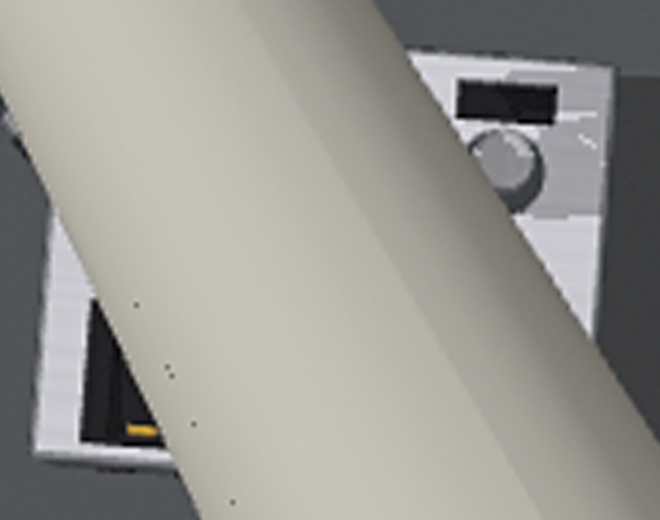

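servo_tool --rows '[{"linear": [0.001,0,0],"yaw": -8,"fingers": 0.3},{"linear": [0.001,0.01,0],"yaw": -16,"fingers": 0.3},{"linear": [0.001,0.03,0],"yaw": -19.3,"fingers": 0.3},{"linear": [0.001,0.06,0],"yaw": -19.3,"fingers": 0.3},{"linear": [0.001,0.06,0],"yaw": -19.3,"fingers": 0.3}]'

```text
clock: 12.35
eef_pos: [647.0, 67.1, 112.5]
tcp_rot: [[-0.567, 0.008, 0.823], [-0.823, 0.004, -0.567], [-0.008, -1.0, 0.004]]
ft_force: [-1.4, 0.7, 0.1]
grip_width: 59.7
```

```bash
python3 -c "
from h import *
go(649.5,68.3,90,-34.4)"
```

```text
t12.3 p [647.   67.1 112.5] ang -34.6 w 59.7 F [-1.4  0.7  0.1] j7 -67 -> lin [-0.0022  0.0225  0.0013] yaw -0.2
```

servo_tool --rows '[{"linear": [-0.002,0.012,0.001],"yaw": 0,"fingers": 0.3},{"linear": [-0.002,0.0225,0.001],"yaw": 0,"fingers": 0.3},{"linear": [-0.002,0.0225,0.001],"yaw": 0,"fingers": 0.6},{"linear": [-0.002,0.0225,0.001],"yaw": 0,"fingers": 1},{"linear": [-0.002,0.0225,0.001],"yaw": 0,"fingers": 1}]' --force 50

```text
clock: 12.85
eef_pos: [649.7, 68.6, 90.9]
tcp_rot: [[-0.568, 0.009, 0.823], [-0.823, 0.004, -0.568], [-0.009, -1.0, 0.005]]
ft_force: [-0.1, 0.9, 0.2]
grip_width: 16.3
```

servo_tool --rows '[{"linear": [0,0,0],"yaw": 0,"fingers": 1},{"linear": [0,0,0],"yaw": 0,"fingers": 1},{"linear": [0,0,0],"yaw": 0,"fingers": 1}]'

```text
clock: 13.15
eef_pos: [649.6, 68.7, 91.2]
tcp_rot: [[-0.567, 0.009, 0.823], [-0.823, 0.004, -0.568], [-0.009, -1.0, 0.005]]
ft_force: [-1.1, 0.1, 0.3]
grip_width: 11.0
```

```bash
python3 -c "
from h import *
go(649.5,68.3,90,-74.4); print(arm.sense()['wrist_torque'])"
```

```text
t13.2 p [649.6  68.7  91.2] ang -34.6 w 11.0 F [-1.1  0.1  0.3] j7 -68 -> lin [0.0004 0.0012 0.0002] yaw 39.8
[ 0.09655926  0.38859921 -0.02938075]
```

servo_tool --rows '[{"linear": [0,0,0],"yaw": 8,"fingers": 1},{"linear": [0,0,0],"yaw": 16,"fingers": 1},{"linear": [0,0,0],"yaw": 24,"fingers": 1},{"linear": [0,0,0],"yaw": 32,"fingers": 1},{"linear": [0,0,0],"yaw": 40,"fingers": 1}]'

```text
clock: 13.65
eef_pos: [649.6, 68.6, 91.2]
tcp_rot: [[-0.965, 0.009, 0.261], [-0.261, 0.004, -0.965], [-0.01, -1.0, -0.002]]
ft_force: [-0.2, 1.2, -2.5]
grip_width: 10.8
```

```bash
python3 -c "
from h import *
go(649.6,68.7,91,-74.4); print(arm.sense()['wrist_torque'])"
```

```text
t13.7 p [649.6  68.6  91.2] ang -74.9 w 10.8 F [-0.2  1.2 -2.5] j7 -103 -> lin [-0.0001  0.0002 -0.0001] yaw -0.5
[-0.07486588  0.08833526  0.22773212]
```

servo_tool --rows '[{"linear": [0,0,0],"yaw": 0,"fingers": 0.4},{"linear": [0,0,0],"yaw": 0,"fingers": 0.4},{"linear": [0,-0.02,0],"yaw": 0,"fingers": 0.3},{"linear": [0,-0.06,0],"yaw": 0,"fingers": 0.1},{"linear": [0,-0.07,0],"yaw": 0,"fingers": 0.1}]'

```text
clock: 14.15
eef_pos: [651.7, 69.1, 165.7]
tcp_rot: [[-0.965, 0.016, 0.264], [-0.264, 0.005, -0.965], [-0.017, -1.0, -0.001]]
ft_force: [0.3, 0.4, 0.6]
grip_width: 76.8
```

```bash
python3 -c "
from h import *
go(643,-81.3,160,-80)"
```

```text
t14.2 p [651.7  69.1 165.7] ang -74.7 w 76.8 F [0.3 0.4 0.6] j7 -100 -> lin [0.0481 0.0048 0.1428] yaw 5.3
```

servo_tool --rows '[{"linear": [0.016,0,0.046],"yaw": 2,"fingers": 0.1},{"linear": [0.032,0,0.092],"yaw": 4,"fingers": 0.1},{"linear": [0.048,0,0.138],"yaw": 5.3,"fingers": 0.1},{"linear": [0.048,0.02,0.143],"yaw": 5.3,"fingers": 0.1},{"linear": [0.048,0.05,0.143],"yaw": 5.3,"fingers": 0.1}]'

```text
clock: 14.65
eef_pos: [645.8, -86.2, 116.4]
tcp_rot: [[-0.985, 0.021, 0.17], [-0.17, 0.003, -0.985], [-0.021, -1.0, 0.001]]
ft_force: [0.1, 0.5, -0.0]
grip_width: 77.0
```

```bash
python3 -c "
from h import *
import json
im=arm.read_camera('scene'); 
cv2.imwrite('pics/d.png',cv2.resize(im[170:300,205:350,::-1],None,fx=5,fy=4.6,interpolation=2))
go(643,-81.3,81,-80)"
```

```text
t14.7 p [641.5 -83.7 109.7] ang -80.1 w 76.8 F [-2.2 -0.1 -2.9] j7 -93 -> lin [-0.0015  0.0288 -0.002 ] yaw -0.1
```

View pics/d.png

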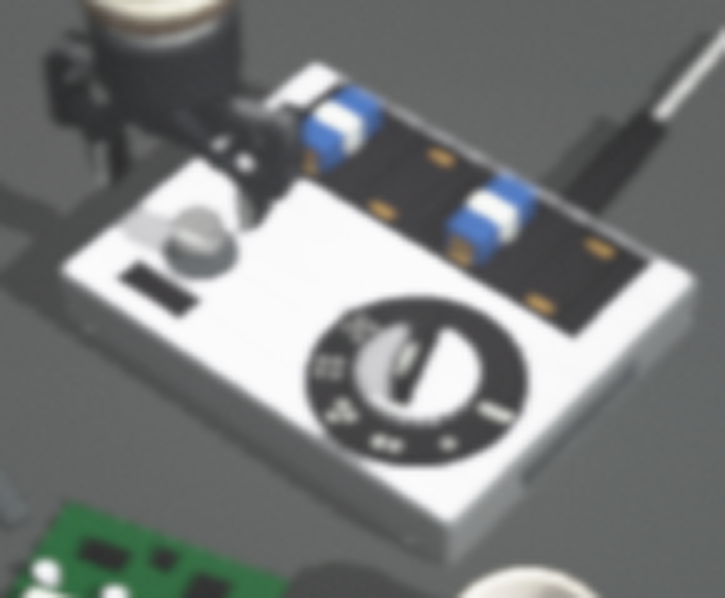

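servo_tool --rows '[{"linear": [-0.001,0.015,-0.002],"yaw": 0,"fingers": 0.1},{"linear": [-0.001,0.029,-0.002],"yaw": 0,"fingers": 0.1},{"linear": [-0.001,0.029,-0.002],"yaw": 0,"fingers": 0.4},{"linear": [-0.001,0.029,-0.002],"yaw": 0,"fingers": 0.8},{"linear": [-0.001,0.029,-0.002],"yaw": 0,"fingers": 0.9}]' --force 80

```text
clock: 15.2
eef_pos: [643.5, -81.0, 81.9]
tcp_rot: [[-0.985, 0.013, 0.173], [-0.173, 0.005, -0.985], [-0.014, -1.0, -0.003]]
ft_force: [0.6, 0.3, 0.3]
grip_width: 33.8
```

servo_tool --rows '[{"linear": [0,0,0],"yaw": 0,"fingers": 0.9},{"linear": [0,0,0],"yaw": 0,"fingers": 0.9},{"linear": [0,0,0],"yaw": 0,"fingers": 0.9}]'

```text
clock: 15.5
eef_pos: [643.6, -81.2, 82.4]
tcp_rot: [[-0.985, 0.014, 0.173], [-0.173, 0.005, -0.985], [-0.014, -1.0, -0.002]]
ft_force: [-1.0, -0.2, 1.8]
grip_width: 27.1
```

```bash
python3 -c "
from h import *
go(643,-81.3,81,-80)"
```

```text
t15.5 p [643.6 -81.2  82.4] ang -80.0 w 27.1 F [-1.  -0.2  1.8] j7 -94 -> lin [0.0006 0.0014 0.    ] yaw -0.0
```

Gripped (27 mm on a 30 mm head). Pull up.

servo_tool --rows '[{"linear": [0,-0.004,0],"yaw": 0,"fingers": 0.9},{"linear": [0,-0.009,0],"yaw": 0,"fingers": 0.9},{"linear": [0,-0.014,0],"yaw": 0,"fingers": 0.9},{"linear": [0,-0.019,0],"yaw": 0,"fingers": 0.9},{"linear": [0,-0.021,0],"yaw": 0,"fingers": 0.9}]'

```text
clock: 16.0
eef_pos: [643.3, -81.1, 102.8]
tcp_rot: [[-0.985, 0.014, 0.173], [-0.173, 0.005, -0.985], [-0.015, -1.0, -0.003]]
ft_force: [8.2, -0.4, -23.3]
grip_width: 26.9
```

```bash
python3 -c "
from h import *
im=arm.read_camera('scene'); cv2.imwrite('pics/e.png',cv2.resize(im[170:300,205:350,::-1],None,fx=5,fy=4.6,interpolation=2))
go(643.6,-81.2,82.4,-80)"
```

```text
t16.1 p [643.4 -81.1 102.7] ang -80.0 w 26.8 F [  4.7   0.3 -11.3] j7 -93 -> lin [0.0001 0.0203 0.0001] yaw -0.0
```

View pics/e.png

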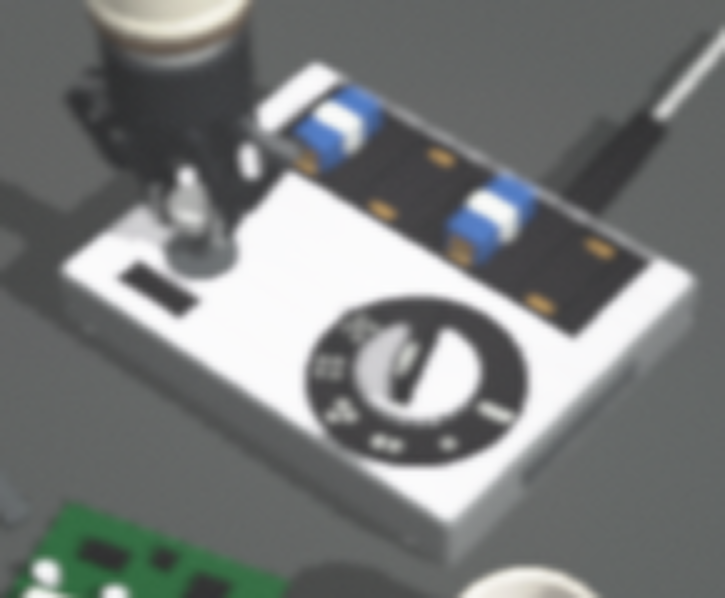

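servo_tool --rows '[{"linear": [0,-0.001,0],"yaw": 0,"fingers": 0.9},{"linear": [0,-0.002,0],"yaw": 0,"fingers": 0.9},{"linear": [0,-0.002,0],"yaw": 0,"fingers": 0.9}]'

```text
clock: 16.35
eef_pos: [643.3, -81.2, 102.7]
tcp_rot: [[-0.985, 0.015, 0.173], [-0.173, 0.006, -0.985], [-0.015, -1.0, -0.004]]
ft_force: [8.1, 0.1, -18.5]
grip_width: 26.8
```

servo_tool --rows '[{"linear": [0,0.001,0],"yaw": 0,"fingers": 0.9},{"linear": [0,0.001,0],"yaw": 0,"fingers": 0.9}]'

```text
clock: 16.55
eef_pos: [643.5, -81.2, 102.6]
tcp_rot: [[-0.985, 0.015, 0.173], [-0.173, 0.006, -0.985], [-0.016, -1.0, -0.003]]
ft_force: [0.5, 0.0, -1.6]
grip_width: 27.1
```

servo_tool --rows '[{"linear": [0,0.004,0],"yaw": 0,"fingers": 0.9},{"linear": [0,0.009,0],"yaw": 0,"fingers": 0.9},{"linear": [0,0.014,0],"yaw": 0,"fingers": 0.9},{"linear": [0,0.019,0],"yaw": 0,"fingers": 0.9},{"linear": [0,0.021,0],"yaw": 0,"fingers": 0.9}]'

```text
clock: 17.05
eef_pos: [643.7, -81.2, 82.2]
tcp_rot: [[-0.985, 0.014, 0.173], [-0.173, 0.006, -0.985], [-0.015, -1.0, -0.003]]
ft_force: [-8.0, -1.8, 20.5]
grip_width: 26.9
```

servo_tool --rows '[{"linear": [0,0.001,0],"yaw": 0,"fingers": 0.9},{"linear": [0,0.002,0],"yaw": 0,"fingers": 0.9},{"linear": [0,0.002,0],"yaw": 0,"fingers": 0.9}]'

```text
clock: 17.35
eef_pos: [643.7, -81.1, 82.3]
tcp_rot: [[-0.985, 0.014, 0.173], [-0.173, 0.004, -0.985], [-0.014, -1.0, -0.002]]
ft_force: [-8.1, -0.2, 16.2]
grip_width: 27.1
```

Home against its stop. Relax, release, and go to the first cell.

servo_tool --rows '[{"linear": [0,-0.001,0],"yaw": 0,"fingers": 0.9},{"linear": [0,0,0],"yaw": 0,"fingers": 0.5},{"linear": [0,0,0],"yaw": 0,"fingers": 0.2},{"linear": [0,0,0],"yaw": 0,"fingers": 0.1},{"linear": [0,0,0],"yaw": 0,"fingers": 0.1}]'

```text
clock: 17.85
eef_pos: [643.9, -81.0, 82.2]
tcp_rot: [[-0.985, 0.014, 0.173], [-0.173, 0.005, -0.985], [-0.015, -1.0, -0.002]]
ft_force: [0.3, -0.3, -0.2]
grip_width: 76.8
```

servo_tool --rows '[{"linear": [0,-0.03,0],"yaw": 0,"fingers": 0.1},{"linear": [0,-0.06,0],"yaw": 0,"fingers": 0.1},{"linear": [0,-0.085,0],"yaw": 0,"fingers": 0.1},{"linear": [0,-0.085,0],"yaw": 0,"fingers": 0.1},{"linear": [0,-0.085,0],"yaw": 0,"fingers": 0.1}]'

```text
clock: 18.35
eef_pos: [643.0, -81.6, 167.7]
tcp_rot: [[-0.985, 0.015, 0.173], [-0.173, 0.004, -0.985], [-0.016, -1.0, -0.001]]
ft_force: [-0.6, 0.3, -1.5]
grip_width: 77.0
```

```bash
python3 -c "
from h import *
go(528.5,-71,160,-94.4)"
```

```text
t18.4 p [643.  -81.6 167.7] ang -80.0 w 77.0 F [-0.6  0.3 -1.5] j7 -91 -> lin [ 0.1111  0.006  -0.0302] yaw 14.4
```

servo_tool --rows '[{"linear": [0.035,0,-0.01],"yaw": 5,"fingers": 0.3},{"linear": [0.07,0,-0.02],"yaw": 10,"fingers": 0.4},{"linear": [0.111,0.004,-0.03],"yaw": 14.4,"fingers": 0.4},{"linear": [0.111,0.02,-0.03],"yaw": 14.4,"fingers": 0.4},{"linear": [0.111,0.04,-0.03],"yaw": 14.4,"fingers": 0.4}]'

```text
clock: 18.85
eef_pos: [527.4, -71.4, 125.1]
tcp_rot: [[-0.997, 0.014, -0.078], [0.078, 0.003, -0.997], [-0.014, -1.0, -0.004]]
ft_force: [1.9, -0.8, 0.2]
grip_width: 51.3
```

```bash
python3 -c "
from h import *
for n in('scene','top'):
  m=cv2.morphologyEx(blue(arm.read_camera(n)),cv2.MORPH_CLOSE,np.ones((7,7)))
  for c in cv2.findContours(m,0,2)[0]:
    r=cv2.minAreaRect(c);p=ray(n,r[0],70)[0]
    if cv2.contourArea(c)>15 and p[0]>300 and p[1]>-450: print(n,r,p.round())
go(528.5,-71,84,-94.4)"
```

```text
scene ((303.2500305175781, 215.75003051757812), (8.485280990600586, 14.849241256713867), 45.0) [536.  42.  70.]
scene ((268.0, 200.5), (7.0, 8.0), 90.0) [547. -70.  70.]
top ((250.96694946289062, 223.02919006347656), (11.539982795715332, 24.639423370361328), 3.5763344764709473) [537.  42.  70.]
t18.9 p [526.  -71.  122.8] ang -94.4 w 51.3 F [-0.7 -0.5  0.5] j7 -105 -> lin [-0.0022  0.0388  0.    ] yaw -0.0
```

servo_tool --rows '[{"linear": [-0.0025,0.02,0],"yaw": 0,"fingers": 0.4},{"linear": [-0.0025,0.039,0],"yaw": 0,"fingers": 0.4},{"linear": [-0.0025,0.039,0],"yaw": 0,"fingers": 0.7},{"linear": [-0.0025,0.039,0],"yaw": 0,"fingers": 0.9},{"linear": [-0.0025,0.039,0],"yaw": 0,"fingers": 0.9}]' --force 60

```text
clock: 19.45
eef_pos: [529.5, -70.9, 84.7]
tcp_rot: [[-0.997, 0.01, -0.077], [0.077, 0.005, -0.997], [-0.009, -1.0, -0.006]]
ft_force: [0.3, 1.3, -0.9]
grip_width: 22.8
```

servo_tool --rows '[{"linear": [0,0,0],"yaw": 0,"fingers": 0.9},{"linear": [0,0,0],"yaw": 0,"fingers": 0.9},{"linear": [0,0,0],"yaw": 0,"fingers": 0.9},{"linear": [0,-0.02,0],"yaw": 0,"fingers": 0.9},{"linear": [0,-0.05,0],"yaw": 0,"fingers": 0.9}]'

```text
clock: 19.95
eef_pos: [527.4, -71.0, 133.8]
tcp_rot: [[-0.997, 0.006, -0.077], [0.077, 0.006, -0.997], [-0.005, -1.0, -0.007]]
ft_force: [0.2, -0.2, -0.3]
grip_width: 22.3
```

servo_tool --rows '[{"linear": [0,-0.04,0],"yaw": 0,"fingers": 0.9},{"linear": [0,-0.07,0],"yaw": 0,"fingers": 0.9},{"linear": [0,-0.07,0],"yaw": 0,"fingers": 0.9}]'

```text
clock: 20.25
eef_pos: [530.0, -71.5, 208.5]
tcp_rot: [[-0.997, 0.014, -0.077], [0.077, 0.004, -0.997], [-0.014, -1.0, -0.005]]
ft_force: [0.4, 0.5, -0.4]
grip_width: 22.7
```

```bash
python3 -c "
from h import *
go(500,325,190,-90)"
```

```text
t20.2 p [530.  -71.5 208.5] ang -94.4 w 22.7 F [ 0.4  0.5 -0.4] j7 -101 -> lin [ 0.0608  0.0197 -0.3929] yaw -4.4
```

servo_tool --rows '[{"linear": [0.01,0,-0.045],"yaw": -8,"fingers": 0.9},{"linear": [0.02,0,-0.09],"yaw": -16,"fingers": 0.9},{"linear": [0.03,0,-0.135],"yaw": -24,"fingers": 0.9},{"linear": [0.035,0,-0.18],"yaw": -32,"fingers": 0.9},{"linear": [0.04,0,-0.22],"yaw": -36,"fingers": 0.9}]'

```text
clock: 20.75
eef_pos: [506.2, 152.9, 208.7]
tcp_rot: [[-0.849, 0.014, 0.528], [-0.528, 0.004, -0.849], [-0.014, -1.0, 0.004]]
ft_force: [-0.1, -0.3, -0.6]
grip_width: 22.4
```

```bash
python3 -c "
from h import *
go(505,325,150,-54)"
```

```text
t20.8 p [506.2 152.9 208.7] ang -58.1 w 22.4 F [-0.1 -0.3 -0.6] j7 -95 -> lin [-0.0891  0.0594 -0.147 ] yaw -4.1
```

servo_tool --rows '[{"linear": [-0.022,0,-0.037],"yaw": -4,"fingers": 0.9},{"linear": [-0.045,0,-0.074],"yaw": -4,"fingers": 0.9},{"linear": [-0.067,0,-0.11],"yaw": -4,"fingers": 0.9},{"linear": [-0.089,0.02,-0.147],"yaw": -4,"fingers": 0.9},{"linear": [-0.089,0.06,-0.147],"yaw": -4,"fingers": 0.9}]'

```text
clock: 21.25
eef_pos: [504.3, 334.9, 151.9]
tcp_rot: [[-0.805, 0.019, 0.593], [-0.593, 0.014, -0.805], [-0.024, -1.0, -0.0]]
ft_force: [-0.1, 0.4, -1.1]
grip_width: 22.5
```

```bash
python3 -c "
from h import *
go(505,325,40,-54)"
```

```text
t21.2 p [504.3 334.9 151.9] ang -53.6 w 22.5 F [-0.1  0.4 -1.1] j7 -112 -> lin [0.008  0.1118 0.0084] yaw 0.4
```

servo_tool --rows '[{"linear": [0.008,0.03,0.008],"yaw": 0,"fingers": 0.9},{"linear": [0.008,0.06,0.008],"yaw": 0,"fingers": 0.9},{"linear": [0.008,0.09,0.008],"yaw": 0,"fingers": 0.9},{"linear": [0.008,0.11,0.008],"yaw": 0,"fingers": 0.9},{"linear": [0.008,0.112,0.008],"yaw": 0,"fingers": 0.9}]'

```text
clock: 21.75
eef_pos: [503.4, 324.6, 37.1]
tcp_rot: [[-0.805, 0.016, 0.593], [-0.593, 0.013, -0.805], [-0.02, -1.0, -0.001]]
ft_force: [-0.3, 0.3, -1.1]
grip_width: 22.3
```

```bash
python3 -c "
from h import *
go(505,325,38.7,-54)"
```

```text
t21.8 p [503.4 324.6  37.1] ang -53.6 w 22.3 F [-0.3  0.3 -1.1] j7 -117 -> lin [-0.0016 -0.0015  0.0007] yaw 0.4
```

servo_tool --rows '[{"linear": [0,0.001,0],"yaw": 0,"fingers": 0.9},{"linear": [0,0.001,0],"yaw": 0,"fingers": 0.9},{"linear": [0,0.001,0],"yaw": 0,"fingers": 0.5},{"linear": [0,0.001,0],"yaw": 0,"fingers": 0.5},{"linear": [0,0.001,0],"yaw": 0,"fingers": 0.5}]'

```text
clock: 22.25
eef_pos: [503.2, 324.4, 35.9]
tcp_rot: [[-0.805, 0.016, 0.593], [-0.593, 0.012, -0.805], [-0.02, -1.0, -0.001]]
ft_force: [0.2, -0.1, -0.7]
grip_width: 42.8
```

servo_tool --rows '[{"linear": [0,-0.03,0],"yaw": 0,"fingers": 0.5},{"linear": [0,-0.07,0],"yaw": 0,"fingers": 0.4},{"linear": [0,-0.11,0],"yaw": 0,"fingers": 0.4},{"linear": [0,-0.13,0],"yaw": 0,"fingers": 0.4},{"linear": [0,-0.13,0],"yaw": 0,"fingers": 0.4}]'

```text
clock: 22.75
eef_pos: [502.9, 324.3, 169.4]
tcp_rot: [[-0.805, 0.021, 0.593], [-0.593, 0.015, -0.805], [-0.026, -1.0, 0.0]]
ft_force: [-0.6, 0.5, 0.3]
grip_width: 51.3
```

```bash
python3 -c "
from h import *
go(537,41.5,160,-94.4)"
```

```text
t22.8 p [502.9 324.3 169.4] ang -53.6 w 51.3 F [-0.6  0.5  0.3] j7 -111 -> lin [0.1405 0.0058 0.2479] yaw 40.8
```

servo_tool --rows '[{"linear": [0.025,0,0.042],"yaw": 6,"fingers": 0.4},{"linear": [0.049,0,0.084],"yaw": 12,"fingers": 0.4},{"linear": [0.072,0,0.126],"yaw": 20,"fingers": 0.4},{"linear": [0.095,0,0.168],"yaw": 28,"fingers": 0.4},{"linear": [0.119,0,0.21],"yaw": 36,"fingers": 0.4}]'

```text
clock: 23.25
eef_pos: [531.1, 82.5, 165.2]
tcp_rot: [[-1.0, 0.02, 0.001], [-0.001, 0.015, -1.0], [-0.02, -1.0, -0.015]]
ft_force: [0.9, -0.0, -0.7]
grip_width: 51.4
```

```bash
python3 -c "
from h import *
go(537,41.5,130,-94.4)"
```

```text
t23.2 p [531.1  82.5 165.2] ang -89.9 w 51.4 F [ 0.9 -0.  -0.7] j7 -117 -> lin [-0.0052  0.0347  0.0415] yaw 4.5
```

servo_tool --rows '[{"linear": [-0.006,0,0.025],"yaw": 3,"fingers": 0.4},{"linear": [-0.006,0,0.0415],"yaw": 4.5,"fingers": 0.4},{"linear": [-0.006,0.015,0.0415],"yaw": 4.5,"fingers": 0.4},{"linear": [-0.006,0.035,0.0415],"yaw": 4.5,"fingers": 0.4},{"linear": [-0.006,0.035,0.0415],"yaw": 4.5,"fingers": 0.4}]'

```text
clock: 23.75
eef_pos: [535.0, 43.7, 126.5]
tcp_rot: [[-0.997, 0.014, -0.074], [0.074, 0.017, -0.997], [-0.013, -1.0, -0.018]]
ft_force: [0.5, -0.4, 0.6]
grip_width: 51.1
```

```bash
python3 -c "
from h import *
for n in('scene','top'):
  m=cv2.morphologyEx(blue(arm.read_camera(n)),cv2.MORPH_CLOSE,np.ones((7,7)))
  for c in cv2.findContours(m,0,2)[0]:
    r=cv2.minAreaRect(c);p=ray(n,r[0],70)[0]
    if cv2.contourArea(c)>15 and p[0]>300 and p[1]>-450: print(n,r,p.round(),ray(n,r[0],28)[0].round())
go(537,41.5,84.5,-94.4)"
```

```text
scene ((399.6799621582031, 271.2599792480469), (4.666904926300049, 8.061017990112305), 81.8698959350586) [546. 339.  70.] [519. 334.  28.]
scene ((397.5, 260.5), (3.0, 7.0), 90.0) [521. 320.  70.] [492. 314.  28.]
scene ((298.5, 218.5), (7.0, 7.0), 90.0) [552.  37.  70.] [524.  19.  28.]
scene ((306.0, 209.5), (5.0, 6.0), 90.0) [514.  36.  70.] [484.  18.  28.]
top ((125.50401306152344, 241.72801208496094), (23.906816482543945, 12.522618293762207), 55.304847717285156) [500. 307.  70.] [504. 322.  28.]
t23.9 p [536.8  43.8 128.9] ang -94.2 w 50.8 F [1.2 1.1 0.2] j7 -118 -> lin [0.0003 0.0443 0.0031] yaw 0.2
```

servo_tool --rows '[{"linear": [0,0.02,0.003],"yaw": 0,"fingers": 0.4},{"linear": [0,0.0435,0.003],"yaw": 0,"fingers": 0.4},{"linear": [0,0.0435,0.003],"yaw": 0,"fingers": 0.7},{"linear": [0,0.0435,0.003],"yaw": 0,"fingers": 0.9},{"linear": [0,0.0435,0.003],"yaw": 0,"fingers": 0.9}]' --force 60

```text
clock: 24.35
eef_pos: [538.1, 42.3, 86.6]
tcp_rot: [[-0.997, 0.019, -0.073], [0.073, 0.017, -0.997], [-0.018, -1.0, -0.018]]
ft_force: [-0.2, -0.5, -0.4]
grip_width: 22.6
```

servo_tool --rows '[{"linear": [0,0,0],"yaw": 0,"fingers": 0.9},{"linear": [0,0,0],"yaw": 0,"fingers": 0.9},{"linear": [0,0,0],"yaw": 0,"fingers": 0.9},{"linear": [0,-0.02,0],"yaw": 0,"fingers": 0.9},{"linear": [0,-0.05,0],"yaw": 0,"fingers": 0.9}]'

```text
clock: 24.85
eef_pos: [535.5, 41.3, 135.7]
tcp_rot: [[-0.997, 0.015, -0.073], [0.073, 0.017, -0.997], [-0.014, -1.0, -0.018]]
ft_force: [-0.1, 0.3, -0.8]
grip_width: 22.2
```

servo_tool --rows '[{"linear": [0,-0.04,0],"yaw": 0,"fingers": 0.9},{"linear": [0,-0.07,0],"yaw": 0,"fingers": 0.9},{"linear": [0,-0.07,0],"yaw": 0,"fingers": 0.9}]'

```text
clock: 25.15
eef_pos: [537.4, 40.5, 210.3]
tcp_rot: [[-0.997, 0.024, -0.073], [0.073, 0.017, -0.997], [-0.022, -1.0, -0.019]]
ft_force: [1.0, -0.3, -0.5]
grip_width: 22.5
```

```bash
python3 -c "
from h import *
go(425,325,190,-54)"
```

```text
t25.1 p [537.4  40.5 210.3] ang -94.2 w 22.5 F [ 1.  -0.3 -0.5] j7 -114 -> lin [ 0.1334  0.0224 -0.2752] yaw -40.2
```

servo_tool --rows '[{"linear": [0.02,0,-0.042],"yaw": -8,"fingers": 0.9},{"linear": [0.04,0,-0.084],"yaw": -16,"fingers": 0.9},{"linear": [0.06,0,-0.126],"yaw": -24,"fingers": 0.9},{"linear": [0.081,0,-0.168],"yaw": -32,"fingers": 0.9},{"linear": [0.1,0,-0.21],"yaw": -40,"fingers": 0.9}]'

```text
clock: 25.65
eef_pos: [451.6, 258.3, 211.4]
tcp_rot: [[-0.807, 0.023, 0.59], [-0.589, 0.016, -0.808], [-0.029, -1.0, 0.001]]
ft_force: [0.1, 0.3, -0.8]
grip_width: 22.3
```

```bash
python3 -c "
from h import *
go(425,325,120,-54)"
```

```text
t25.6 p [451.6 258.3 211.4] ang -53.9 w 22.3 F [ 0.1  0.3 -0.8] j7 -104 -> lin [-0.0152  0.0919 -0.0696] yaw 0.1
```

servo_tool --rows '[{"linear": [-0.008,0.0,-0.04],"yaw": 0,"fingers": 0.9},{"linear": [-0.015,0.0,-0.07],"yaw": 0,"fingers": 0.9},{"linear": [-0.015,0.04,-0.07],"yaw": 0,"fingers": 0.9},{"linear": [-0.015,0.08,-0.07],"yaw": 0,"fingers": 0.9},{"linear": [-0.015,0.092,-0.07],"yaw": 0,"fingers": 0.9}]'

```text
clock: 26.15
eef_pos: [422.1, 323.1, 115.7]
tcp_rot: [[-0.807, 0.018, 0.59], [-0.59, 0.012, -0.807], [-0.021, -1.0, 0.001]]
ft_force: [-0.1, -0.9, -0.7]
grip_width: 22.2
```

```bash
python3 -c "
from h import *
go(425,325,39.5,-54)"
```

```text
t26.1 p [422.1 323.1 115.7] ang -53.8 w 22.2 F [-0.1 -0.9 -0.7] j7 -120 -> lin [-0.0018  0.0763  0.0002] yaw 0.2
```

servo_tool --rows '[{"linear": [-0.002,0.03,0],"yaw": 0,"fingers": 0.9},{"linear": [-0.002,0.06,0],"yaw": 0,"fingers": 0.9},{"linear": [-0.002,0.074,0],"yaw": 0,"fingers": 0.9},{"linear": [-0.002,0.076,0],"yaw": 0,"fingers": 0.9},{"linear": [-0.002,0.076,0],"yaw": 0,"fingers": 0.9}]'

```text
clock: 26.65
eef_pos: [425.3, 325.5, 40.2]
tcp_rot: [[-0.807, 0.018, 0.59], [-0.59, 0.012, -0.807], [-0.022, -1.0, 0.0]]
ft_force: [-0.9, -0.4, -1.5]
grip_width: 22.6
```

```bash
python3 -c "
from h import *
go(425,325,38.5,-54)"
```

```text
t26.6 p [425.3 325.5  40.2] ang -53.8 w 22.6 F [-0.9 -0.4 -1.5] j7 -125 -> lin [0.0006 0.0017 0.0003] yaw 0.2
```

servo_tool --rows '[{"linear": [0,0.001,0],"yaw": 0,"fingers": 0.9},{"linear": [0,0.002,0],"yaw": 0,"fingers": 0.9},{"linear": [0,0.002,0],"yaw": 0,"fingers": 0.5},{"linear": [0,0.002,0],"yaw": 0,"fingers": 0.5},{"linear": [0,0.002,0],"yaw": 0,"fingers": 0.5}]'

```text
clock: 27.15
eef_pos: [425.5, 325.6, 38.5]
tcp_rot: [[-0.807, 0.018, 0.59], [-0.59, 0.013, -0.807], [-0.022, -1.0, 0.001]]
ft_force: [0.0, 0.1, -0.9]
grip_width: 42.5
```

servo_tool --rows '[{"linear": [0,-0.03,0],"yaw": 0,"fingers": 0.5},{"linear": [0,-0.07,0],"yaw": 0,"fingers": 0.4},{"linear": [0,-0.11,0],"yaw": 0,"fingers": 0.3},{"linear": [0,-0.14,0],"yaw": 0,"fingers": 0.3},{"linear": [0,-0.14,0],"yaw": 0,"fingers": 0.3}]'

```text
clock: 27.65
eef_pos: [425.0, 325.9, 182.8]
tcp_rot: [[-0.807, 0.025, 0.59], [-0.59, 0.017, -0.807], [-0.03, -1.0, 0.001]]
ft_force: [1.0, 0.0, -0.5]
grip_width: 60.1
```

```bash
python3 -c "
from h import *
go(649.6,68.6,170,-74.6)"
```

```text
t27.6 p [425.  325.9 182.8] ang -53.8 w 60.1 F [ 1.   0.  -0.5] j7 -115 -> lin [-0.029   0.0141  0.3403] yaw 20.8
```

servo_tool --rows '[{"linear": [-0.004,0,0.046],"yaw": 3,"fingers": 0.3},{"linear": [-0.008,0,0.092],"yaw": 6,"fingers": 0.3},{"linear": [-0.012,0,0.138],"yaw": 10,"fingers": 0.3},{"linear": [-0.016,0,0.184],"yaw": 15,"fingers": 0.3},{"linear": [-0.019,0,0.23],"yaw": 20,"fingers": 0.3}]'

```text
clock: 28.15
eef_pos: [576.7, 149.6, 182.9]
tcp_rot: [[-0.961, 0.024, 0.275], [-0.275, 0.016, -0.961], [-0.028, -1.0, -0.009]]
ft_force: [-0.0, 0.3, 0.4]
grip_width: 59.5
```

```bash
python3 -c "
from h import *
go(649.6,68.6,170,-74.6)"
```

```text
t28.1 p [576.7 149.6 182.9] ang -74.0 w 59.5 F [-0.   0.3  0.4] j7 -109 -> lin [-0.0474  0.0133  0.0981] yaw 0.6
```

servo_tool --rows '[{"linear": [-0.02,0,0.04],"yaw": 0.6,"fingers": 0.3},{"linear": [-0.04,0,0.08],"yaw": 0.6,"fingers": 0.3},{"linear": [-0.0475,0.01,0.098],"yaw": 0.6,"fingers": 0.3},{"linear": [-0.0475,0.04,0.098],"yaw": 0.6,"fingers": 0.3},{"linear": [-0.0475,0.06,0.098],"yaw": 0.6,"fingers": 0.3}]'

```text
clock: 28.65
eef_pos: [649.8, 68.5, 120.5]
tcp_rot: [[-0.964, 0.021, 0.264], [-0.263, 0.016, -0.965], [-0.025, -1.0, -0.01]]
ft_force: [-0.9, 1.0, -0.4]
grip_width: 59.7
```

```bash
python3 -c "
from h import *
go(649.6,68.6,91,-74.6)"
```

```text
t28.6 p [649.8  68.5 120.5] ang -74.7 w 59.7 F [-0.9  1.  -0.4] j7 -102 -> lin [0.0009 0.0294 0.0002] yaw -0.1
```

servo_tool --rows '[{"linear": [0.001,0.015,0],"yaw": 0,"fingers": 0.3},{"linear": [0.001,0.0295,0],"yaw": 0,"fingers": 0.3},{"linear": [0.001,0.0295,0],"yaw": 0,"fingers": 0.6},{"linear": [0.001,0.0295,0],"yaw": 0,"fingers": 1},{"linear": [0.001,0.0295,0],"yaw": 0,"fingers": 1}]' --force 50

```text
clock: 29.15
eef_pos: [650.3, 69.2, 92.1]
tcp_rot: [[-0.964, 0.023, 0.264], [-0.264, 0.016, -0.964], [-0.027, -1.0, -0.01]]
ft_force: [0.1, 0.1, 0.8]
grip_width: 16.5
```

servo_tool --rows '[{"linear": [0,0,0],"yaw": 0,"fingers": 1},{"linear": [0,0,0],"yaw": 0,"fingers": 1},{"linear": [0,0,0],"yaw": 0,"fingers": 1}]'

```text
clock: 29.45
eef_pos: [650.5, 68.9, 92.5]
tcp_rot: [[-0.964, 0.024, 0.264], [-0.263, 0.016, -0.965], [-0.027, -1.0, -0.009]]
ft_force: [-0.2, -0.6, -1.9]
grip_width: 11.2
```

servo_tool --rows '[{"linear": [0,0,0],"yaw": -8,"fingers": 1},{"linear": [0,0,0],"yaw": -16,"fingers": 1},{"linear": [0,0,0],"yaw": -24,"fingers": 1},{"linear": [0,0,0],"yaw": -32,"fingers": 1},{"linear": [0,0,0],"yaw": -40,"fingers": 1}]'

```text
clock: 29.95
eef_pos: [649.8, 69.6, 92.5]
tcp_rot: [[-0.564, 0.023, 0.825], [-0.825, 0.017, -0.565], [-0.027, -1.0, 0.009]]
ft_force: [-2.0, 0.3, -2.4]
grip_width: 11.3
```

```bash
python3 -c "
from h import *
go(649.6,68.6,91,5.6);print(arm.sense()['wrist_torque'])"
```

```text
t29.9 p [649.8  69.6  92.5] ang -34.4 w 11.3 F [-2.   0.3 -2.4] j7 -69 -> lin [0.001  0.0015 0.0004] yaw -40.0
[ 0.43145512  0.61967966 -0.1228771 ]
```

servo_tool --rows '[{"linear": [0,0,0],"yaw": -8,"fingers": 1},{"linear": [0,0,0],"yaw": -16,"fingers": 1},{"linear": [0,0,0],"yaw": -24,"fingers": 1},{"linear": [0,0,0],"yaw": -32,"fingers": 1},{"linear": [0,0,0],"yaw": -40,"fingers": 1}]'

```text
clock: 30.45
eef_pos: [648.9, 69.8, 92.5]
tcp_rot: [[0.103, 0.021, 0.994], [-0.995, 0.017, 0.103], [-0.015, -1.0, 0.022]]
ft_force: [-0.3, -0.9, -3.8]
grip_width: 11.2
```

```bash
python3 -c "
from h import *
go(649.6,68.6,91,5.6);print(arm.sense()['wrist_torque'])"
```

```text
t30.4 p [648.9  69.8  92.5] ang 5.9 w 11.2 F [-0.3 -0.9 -3.8] j7 -33 -> lin [0.0013 0.0015 0.0005] yaw 0.3
[ 0.01335414  0.87432578 -0.2631053 ]
```

Release, rise, and move clear for a final look.

servo_tool --rows '[{"linear": [0,0,0],"yaw": 0,"fingers": 0.5},{"linear": [0,0,0],"yaw": 0,"fingers": 0.3},{"linear": [0,0,0],"yaw": 0,"fingers": 0.3},{"linear": [0,-0.03,0],"yaw": 0,"fingers": 0.3},{"linear": [0,-0.06,0],"yaw": 0,"fingers": 0.3}]'

```text
clock: 30.95
eef_pos: [647.1, 68.8, 152.6]
tcp_rot: [[0.101, 0.019, 0.995], [-0.995, 0.017, 0.101], [-0.015, -1.0, 0.021]]
ft_force: [1.4, -0.4, 0.3]
grip_width: 59.7
```

servo_tool --rows '[{"linear": [0,-0.05,0],"yaw": 0,"fingers": 0.3},{"linear": [0.04,-0.1,0],"yaw": 0,"fingers": 0.3},{"linear": [0.09,-0.12,0],"yaw": 0,"fingers": 0.3},{"linear": [0.14,-0.12,0],"yaw": 0,"fingers": 0.3},{"linear": [0.18,-0.12,0],"yaw": 0,"fingers": 0.3}]'

```text
clock: 31.45
eef_pos: [663.6, -108.5, 272.6]
tcp_rot: [[0.1, 0.023, 0.995], [-0.995, 0.016, 0.1], [-0.013, -1.0, 0.025]]
ft_force: [0.7, -0.7, -1.0]
grip_width: 60.0
```

servo_tool --rows '[{"linear": [0.05,0,-0.03],"yaw": 0,"fingers": 0.3},{"linear": [0.09,0,-0.06],"yaw": 0,"fingers": 0.3},{"linear": [0.13,0,-0.09],"yaw": 0,"fingers": 0.3},{"linear": [0.17,0,-0.1],"yaw": 0,"fingers": 0.3},{"linear": [0.2,0,-0.1],"yaw": 0,"fingers": 0.3}]'

```text
clock: 31.95
eef_pos: [581.4, -323.5, 267.6]
tcp_rot: [[0.093, 0.022, 0.995], [-0.996, 0.012, 0.092], [-0.01, -1.0, 0.023]]
ft_force: [0.2, -1.0, -0.3]
grip_width: 59.8
```

```bash
python3 -c "
from h import *
im=arm.read_camera('top')[:,:,::-1]; cv2.imwrite('pics/f.png',cv2.resize(im[60:360,80:480],None,fx=2,fy=2,interpolation=2))
cv2.imwrite('pics/fs.png',cv2.resize(arm.read_camera('scene')[170:330,210:450,::-1],None,fx=3.3,fy=3.3,interpolation=2))
go(0,0,0,0)"
```

```text
t32.0 p [ 582.5 -325.2  266.9] ang 5.1 w 59.6 F [ 0.7  0.  -0.9] j7 8 -> lin [-0.3727  0.2574 -0.5578] yaw 5.1
```

View pics/f.png

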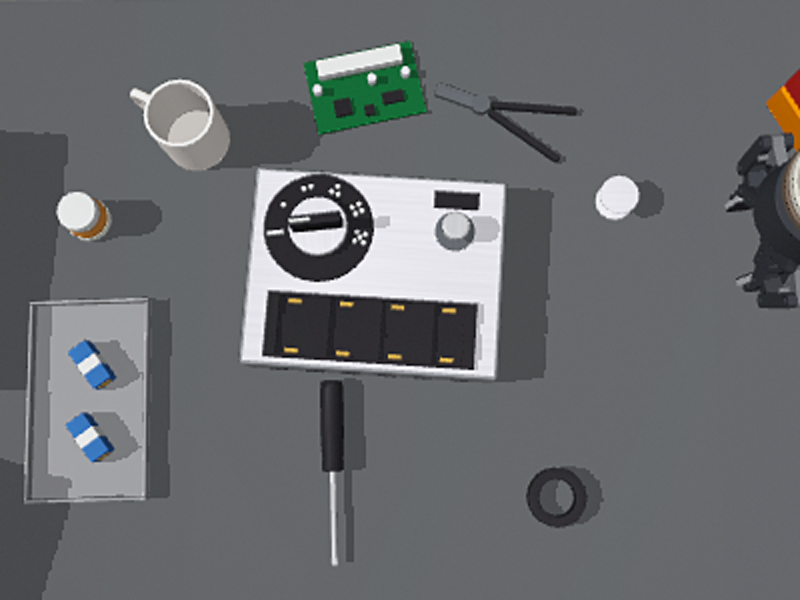

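View pics/fs.png

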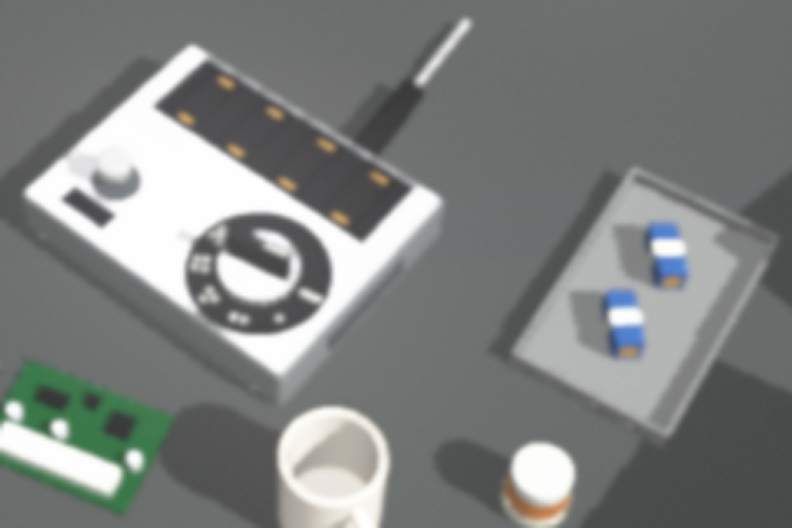

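```bash
python3 -c "
from rig import arm
print(arm.sign_off())"
```

```text
the job is handed in; nothing more can be done
None
```

The job is done and handed in at about 32 s of the 210 s allowed. No verdict was reported.

- **Loading:** The camera views showed two cells. I laid each flat in its own bay.
- **Turret to 2:** It started at the one-dot place, so I turned it one click to two dots.
- **Knob:** I pulled it up about 20 mm until it stopped hard; it stayed out with the pull eased off. I then pushed it home against its lower stop before letting go.
- **Tray and parking:** Both cells went into the grey tray, and I clicked the turret back to the single bar.

The last pictures from both cameras show:
- both cells flat in the tray and the bays empty;
- the turret pointer at the bar and the knob home;
- the other things where they were at the start, and the robot clear of everything.

No check failed. The gripper's opening read 1 to 3 mm under the true size of whatever it held, but every grip held. I saw no sign of a cell being knocked or the grip slackening.

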